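# Pack the cold carrier

## Task

Pack the cold carrier from the bottom up, one piece after another: lay the metal chill block flat in the white foam tub, stand the rack with the few wide tubes squarely on the block, then the rack with the many fine tubes squarely on that, and finish with the grey cover, handle up, on top. Each piece lies centred on the one below with its long side along the tub's long side. Keep the racks upright and leave the bottle, the steel beaker and the dish where they stand.

Things in the scene. Friction and masses are not known exactly. Their poses are not given: they have to be found in the camera images.
- tub: Open rectangular white foam tub, fixed to the table: outside 140 x 96 mm, 32 mm high, walls 10 mm, inside 120 x 76 mm; its inner floor is 12 mm above its underside. Origin: centre of its underside; x along its long side, y across it, z up.
- block: Chill block: solid bare-metal slab 104 x 60 mm, 45 mm high, 0.5 to 0.85 kg, plain flat top with one thin dark line along x, dark slots in its long sides. Lying in the tub it stands 25 mm above the tub's rim. Origin: centre of its underside; x along its long side, y across it, z up.
- rack_wide: Blue plastic tube rack 98 x 58 mm, 42 mm high, with 8 wide round white tube caps (4 x 2), caps below the rim so that things stack on it; about 0.16 kg. Origin: centre of its underside; x along its long side, y across it, z up.
- rack_fine: Blue plastic tube rack 90 x 52 mm, 30 mm high, with 32 small round white tube caps (8 x 4), caps below the rim so that things stack on it; about 0.11 kg. Origin: centre of its underside; x along its long side, y across it, z up.
- cover: Grey plastic cover: flat plate 102 x 64 mm, 12 mm thick, with a rib handle on the middle of its top, 60 mm long (along x), 16 mm wide (along y), rising from the plate to 40 mm above the underside; about 0.12 kg. Origin: centre of its underside; x along its long side, y across it, z up.
- bottle: Small amber bottle, 44 mm across, 85 mm high, standing loose; leave it alone. Origin: centre of its underside.
- beaker: Small steel beaker, 50 mm across, 60 mm high, standing loose; leave it alone. Origin: centre of its underside.
- dish: Round white closed dish, 57 mm across, 15 mm high, lying loose near the table's far side; leave it alone. Origin: centre of its underside.
Things that resemble listed ones, but are neither listed nor needed, are in the scene too. Leave any red look-alike of the rack_fine alone. What is shaped like the cover but red is not meant.

How it is judged:
By the outcome, as a careful person would: the job done as asked, in the order asked, and still so for the second after the job is handed in, with the robot touching nothing.
It also fails if it takes over 115 s, if anything falls off the work surface, if the arm or the gripper's body presses on something with over 40 N, if the wrist force passes 120 N, or if a joint passes its speed limit or range.

## Robot

A 6-joint arm with a two-finger parallel gripper is mounted at the origin on the work surface. World frame = base frame: x ahead of the robot, y to its left, z up, the work surface at z = 0. Lengths are in mm, angles in rad, forces in N, time in s.
With the tool pointing down it reaches from about 375 to 975 mm from the base axis. Payload 3.8 kg.
Tool frame: the origin (TCP) lies at the very end of the fingers, on their centre line; the grasp point (between the pads) lies ctrl.pinch_z behind it (ctrl.pinch_z is the distance from the TCP to the grasp point, in mm); z points along the fingers, y is the line along which they close (so a half turn about z gives the same grasp; the last joint's range is limited). The gripper opens to 88 mm and grips with 3 to 60 N. Pads are 18 mm wide; open, the fingers measure 123 mm over their backs; the gripper's body (75 mm by 187 mm) begins 45 mm behind the grasp point.
Start: joints at [1.236, 0.264, 1.604, -0, 1.274, -0.037], TCP at [198.055, 645.285, 211.606] pointing down, gripper open.
Joint ranges: [-2.63, 2.63], [-0.94, 2.18], [0.31, 2.57], [-1.31, 4.45], [0, 2.66], [-2.55, 2.55]. Speed limits (rad/s): [2.57, 2.57, 3.14, 3.14, 3.14, 3.14].

## Interface

Orientations are given as a unit quaternion [w, x, y, z].
In Python, from cell import ctrl gives the robot as it stands.
- The arm moves only by the tool move_arm, never from a script. Its argument "commands" is a list of rows, each an object of numbers: "tx", "ty", "tz": the shift along the tool's x, y, z in mm; "rx", "ry", "rz": the turn, a rotation vector about the tool's x, y, z in rad. In form: [{"tx": .., "ty": .., "tz": .., "rx": .., "ry": .., "rz": ..}, ...]. A call has 1 to 12 rows; each row shifts and turns the commanded pose from where the row before left it, along the tool's axes as they then stand; what a row does not reach is not made up. A row lasts 1/8 s, in which the tool goes at most 62.5 mm and 10.7 degrees, less where a joint would pass 70% of its speed; a pose out of reach is approached as far as the arm can. A call with a gripper value outside its range is refused whole. "gripper" is the gripper command: -1 is fully open, 1 is shut, values between are in proportion, set as the call begins (left out, the last holds). The fingers move at their own pace and stop on an object; "grip_force" is the grip in N (left out, the last holds). Time passes only in rows, so rows that do not move let the fingers close. It gives the time, the measured TCP pose, the force, the opening and the grip force at its end, in the units of the state.
- ctrl.get_state(): the state, without advancing time (a new reading comes with each control period).
- ctrl.camera(name): name is "scene" or "top" or "wrist"; returns (picture, depth): 420x560x3 uint8, red, green, blue; 420x560 float32, mm along the optical axis (not along the pixel's ray), 0 where there is no reading.
- ctrl.camera_params(name): a dict with "fov_y" (degrees; the focal length in pixels is half the picture's height over the tangent of half this angle, whatever the lens; pixels are square), "cx", "cy" (the principal point, pixels), "R" (3x3) and "t" (3): a world point X has camera coordinates R X + t; the wrist camera has in their place "tool_from_camera" (4x4, takes a point from camera to tool coordinates, whose origin is the TCP and whose axes are the flange's). Camera axes: x right, y down, z forward; pixel columns grow to the right and rows downward; lengths in mm; the calibration is good to about 2 mm. A picture is of the moment at which its call begins: read the wrist's pose just before it. camera_params takes no time and is no camera call.
- ctrl.job_done(): hands the job in; it is judged then, once.
Trained networks look in the newest picture that a camera, given by its name, has taken for a name from the list of things; names that differ only in an ending like _2 or _b are one class to them, and where a whole thing is asked for, a point or a joint stands for the part that bears it (a point fixed in the world has none). Each returns a list of dicts, best first, with "p" (0 to 1); they miss things now and then, are a little off and sometimes report something else, mostly with a low value. They report only what shows in the picture. A call takes as long as a camera call. They do not tell look-alikes from the thing itself.
- ctrl.find_in(label, camera): "point" ([x, y, z] in mm, in the coordinates of the camera as it stood for that picture, good to about 4 mm: the middle of the surface that is visible of it).
- ctrl.masks_of(label, camera): "region" (420x560 bool, what is visible of it).
The state is a dict: "clock": time; "q": joint angles; "qvel": joint speeds; "joint_torque": joint torques, N m; "position": TCP position; "ee_rot": TCP orientation; "wrist_force": force on the tool from outside, world axes, zero at the start; "moment": the same for the moment, N m; "gripper_width": finger opening in mm; "grip_force": force on a finger pad.
Only numpy, scipy, OpenCV 4.12 (cv2) and the standard library are available. Lean on these libraries where they do the work, as an engineer would, in place of code of your own. Each camera call takes 0.05 s, during which the arm holds its last target. There are 200 camera calls.

## Working session

There is one attempt and no reset: what is moved stays moved. The work goes in short steps, Python scripts to look and compute and a tool call to move; the robot and the scene stay as the last step left them, time stands still between calls to the robot, and variables do not carry over. Pictures are saved under pics/ and viewed, at most 14 in all, crops included, and the job is handed in when it is done.

Besides the shell and the picture viewer there is one more tool, called after "Emit:" as a command line: name --argument value ..., lists and objects as JSON in quotes. move_arm: Moves the arm, as the interface text tells. Its arguments: {"type":"object","properties":{"commands":{"type":"array","items":{"type":"object","properties":{"tx":{"type":"number"},"ty":{"type":"number"},"tz":{"type":"number"},"rx":{"type":"number"},"ry":{"type":"number"},"rz":{"type":"number"}}}},"gripper":{"type":"number"},"grip_force":{"type":"number"}},"required":["commands"]}

```bash
ls; mkdir -p pics
python3 - <<'E'
from cell import ctrl
import cv2,numpy as np
print(ctrl.get_state(), ctrl.pinch_z)
ims=[]
for n in("scene","top"):
    p,d=ctrl.camera(n); np.savez(f"pics/{n}0.npz",p=p,d=d); ims.append(p)
    print(n,ctrl.camera_params(n))
print(ctrl.camera_params("wrist"))
cv2.imwrite("pics/top0.png",cv2.cvtColor(ims[1],cv2.COLOR_RGB2BGR)); cv2.imwrite("pics/scene0.png",cv2.cvtColor(ims[0],cv2.COLOR_RGB2BGR))
E
```

```text
pics
{'clock': 0.0, 'q': array([ 1.23610398e+00,  2.64762503e-01,  1.60531627e+00,  1.00494808e-05,
        1.27367194e+00, -3.68791876e-02]), 'qvel': array([ 0.00094423, -0.00104468,  0.00209993,  0.00084502, -0.00023765,
       -0.0007635 ]), 'joint_torque': array([-1.41867848e-03, -5.02120757e+01, -3.56867158e+01,  7.26799783e-02,
        2.94738414e-02, -1.73670605e-04]), 'position': array([197.80920435, 644.59778081, 210.31291756]), 'ee_rot': array([-2.04036955e-04,  1.48358276e-01,  9.88933091e-01, -1.05957135e-03]), 'wrist_force': array([-0.13895998,  0.57512487, -0.02189843]), 'moment': array([-0.02281293,  0.04908337,  0.00442294]), 'grip_force': 0.0, 'gripper_width': 88.02593374101438} 18.700000000000003
scene {'fov_y': 53.810233649531845, 'cx': 276.4964614208192, 'cy': 206.04218765380307, 'R': array([[-0.85134779,  0.52453148, -0.00858336],
       [ 0.45603839,  0.7318938 , -0.50632051],
       [-0.25929894, -0.43496918, -0.86230266]]), 't': array([ 474.98117266, -225.38147576, 1285.93176452])}
top {'fov_y': 46.727878775608175, 'cx': 285.08030631770475, 'cy': 210.0451087811482, 'R': array([[-0.02165191, -0.99901825, -0.03864887],
       [-0.98479381,  0.02797686, -0.17145976],
       [ 0.1723727 ,  0.03434873, -0.98443274]]), 't': array([  16.72211038,  529.51401381, 1104.45816292])}
{'fov_y': 59.957958294417566, 'cx': 283.837305074111, 'cy': 205.42227911220408, 'tool_from_camera': array([[-4.36327513e-04, -9.65867616e-01, -2.59035824e-01,
         6.57613549e+01],
       [ 9.99999806e-01, -3.06145134e-04, -5.42904666e-04,
        -9.90126762e-01],
       [ 4.45071478e-04, -2.59036011e-01,  9.65867562e-01,
        -1.72744667e+02],
       [ 0.00000000e+00,  0.00000000e+00,  0.00000000e+00,
         1.00000000e+00]])}
```

View pics/top0.png

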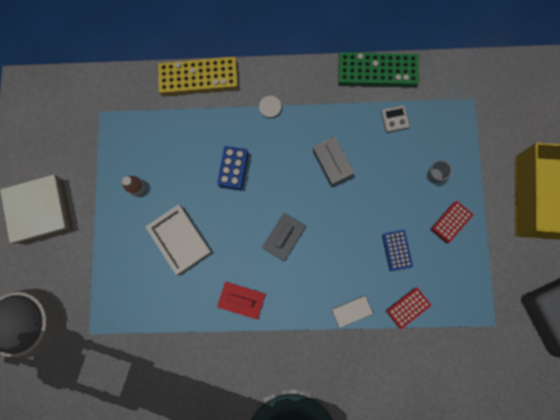

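View pics/scene0.png

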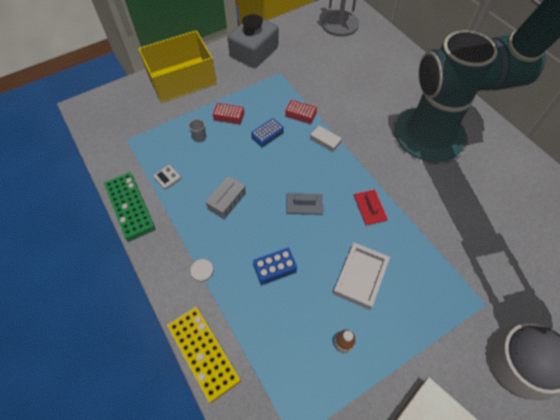

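```bash
cat > h.py <<'E'
from cell import ctrl
import numpy as np, cv2
from scipy.spatial.transform import Rotation as Ro
def tool():
    s=ctrl.get_state(); w,x,y,z=s["ee_rot"]; return Ro.from_quat([x,y,z,w]).as_matrix(), s["position"]
def cam(name):
    """picture, depth, camera->world R,t"""
    Rt,pt=tool(); P=ctrl.camera_params(name); p,d=ctrl.camera(name)
    if name=="wrist":
        M=P["tool_from_camera"]; R=Rt@M[:3,:3]; t=Rt@M[:3,3]+pt
    else: R=P["R"].T; t=-R@P["t"]
    f=210/np.tan(np.radians(P["fov_y"]/2))
    v,u=np.mgrid[:420,:560]
    ray=np.stack([(u-P["cx"])/f,(v-P["cy"])/f,np.ones(u.shape)],-1)@R.T
    return p,d,ray,R,t
def rect(mask,ray,t,z):
    """min-area rectangle of mask pixels put on plane z: centre, long, short, yaw of the long side"""
    m=cv2.morphologyEx(mask.astype(np.uint8),cv2.MORPH_OPEN,np.ones((3,3)))
    n,l,st,_=cv2.connectedComponentsWithStats(m)
    if n<2: return None
    m=l==1+np.argmax(st[1:,4])
    r=ray[m]; X=t+r*((z-t[2])/r[:,2])[:,None]
    c,(w,h),a=cv2.minAreaRect(X[:,:2].astype(np.float32))
    if w<h: w,h,a=h,w,a+90
    a=(a+90)%180-90
    return np.round(c,1),round(w,1),round(h,1),round(float(a),1)
def save(p,n): cv2.imwrite(f"pics/{n}.png",cv2.cvtColor(p,cv2.COLOR_RGB2BGR))
E
python3 - <<'E'
from h import *
p,d,ray,R,t=cam("top")
X=t+ray*d[...,None]
for n,z in dict(tub=32,block=45,rack_wide=42,rack_fine=30,cover=12,bottle=85,beaker=60,dish=15).items():
    for r in ctrl.masks_of(n,"top")[:4]:
        m=r["region"]; g=m&(d>0)
        top=m&(abs(X[...,2]-z)<7)
        print(n,round(r["p"],2),"zmed/95",np.round(np.percentile(X[g][:,2],[50,95])),"px",np.round(np.argwhere(m).mean(0)[::-1]),p[m].mean(0).round(),rect(m,ray,t,z),"T",rect(top,ray,t,z))
E
```

```text
tub 0.94 zmed/95 [14. 35.] px [179. 240.] [139. 134. 130.] (array([467.1, 260.1]), 144.6, 99.5, 33.8) T (array([468.2, 262.2]), 140.3, 96.9, 33.4)
block 0.84 zmed/95 [45. 48.] px [333. 161.] [97. 96. 96.] (array([ 644.2, -114.7]), 111.7, 66.2, 23.9) T (array([ 648.4, -115.2]), 103.8, 60.8, 24.8)
rack_wide 0.7 zmed/95 [41. 45.] px [233. 168.] [ 63.  76. 102.] (array([637.1, 127.4]), 106.5, 64.7, -11.5) T (array([640.5, 129.3]), 99.7, 59.2, -10.8)
rack_fine 0.86 zmed/95 [28. 32.] px [452. 222.] [113.  67.  68.] (array([ 492.5, -388.4]), 100.0, 54.6, -43.7) T (array([ 493.7, -391. ]), 92.0, 52.5, -43.7)
rack_fine 0.85 zmed/95 [29. 33.] px [397. 250.] [ 70.  79. 102.] (array([ 429.7, -257.1]), 89.9, 56.4, 8.8) T (array([ 430. , -258.9]), 89.9, 52.8, 8.8)
rack_fine 0.77 zmed/95 [28. 32.] px [408. 308.] [120.  70.  69.] (array([ 296.4, -274.4]), 93.3, 55.7, -54.2) T (array([ 295.7, -276. ]), 91.0, 52.6, -54.4)
cover 0.73 zmed/95 [13. 41.] px [284. 237.] [78. 81. 85.] (array([470.4,   9. ]), 102.3, 65.7, -33.2) T (array([469.9,   8.6]), 102.0, 64.4, -33.2)
cover 0.63 zmed/95 [13. 41.] px [241. 301.] [129.  47.  50.] (array([321.4, 113.1]), 105.1, 65.0, 72.9) T (array([321.1, 113.6]), 102.1, 63.6, 72.2)
bottle 0.56 zmed/95 [58. 87.] px [134. 185.] [74. 67. 63.] (array([591.2, 353.8]), 53.8, 45.4, 88.3) T (array([602.4, 370.6]), 20.0, 19.0, 1.9)
bottle 0.22 zmed/95 [29. 33.] px [397. 250.] [ 69.  79. 102.] (array([ 425.8, -245.6]), 89.2, 56.8, 9.9) T None
beaker 0.71 zmed/95 [31. 61.] px [440. 172.] [66. 72. 77.] (array([ 606.9, -361.1]), 66.6, 49.0, -46.8) T None
dish 0.94 zmed/95 [15. 19.] px [270. 107.] [134. 130. 126.] (array([799.4,  35.8]), 56.2, 53.3, -1.2) T (array([800.7,  35.8]), 53.6, 53.3, -1.2)
dish 0.48 zmed/95 [41. 45.] px [233. 169.] [ 63.  75. 101.] (array([643.7, 131.4]), 108.2, 67.2, -9.4) T None
```

```bash
cat >> h.py <<'E'
def go(x,y,z,yaw):
    """tool-frame shift to (x,y,z) and turn rz putting tool y across long side 'yaw' (deg)"""
    R,p=tool(); d=R.T@(np.array([x,y,z])-p)
    a=np.degrees(np.arctan2(R[1,1],R[0,1])); dr=(a-yaw-90+90)%180-90
    D=Ro.from_matrix(np.array([[0.,0,0]]*3)+np.diag([1,1,1])) 
    th=np.radians(yaw+90)+ (np.pi if abs(((a-yaw-90+180)%360)-180)>90 else 0)
    G=np.array([[np.sin(th),np.cos(th),0],[-np.cos(th),np.sin(th),0],[0,0,-1]])
    rv=Ro.from_matrix(R.T@G).as_rotvec()
    print("pos",p.round(1),"yang",a.round(1),"shift",d.round(1),"n",np.ceil(np.linalg.norm(d)/60),"rotvec",rv.round(3),"rows",np.ceil(np.degrees(np.linalg.norm(rv))/10.7))
E
python3 - <<'E'
from h import *
go(648,-115,170,24.8)
E
```

```text
Traceback (most recent call last):
  File "h.py", line 35, in go
    rv=Ro.from_matrix(R.T@G).as_rotvec()
       ~~~~~~~~~~~~~~^^^^^^^
  File "scipy/spatial/transform/_rotation.pyx", line 1143, in scipy.spatial.transform._rotation.Rotation.from_matrix
ValueError: Non-positive determinant (left-handed or null coordinate frame) in rotation matrix 0: [[-7.44764375e-01  6.67327525e-01 -1.55966916e-05]
 [ 6.67327524e-01  7.44764374e-01 -4.87714563e-05]
 [ 2.09306749e-05  4.67313447e-05  9.99999999e-01]].
```

```bash
sed -i '/D=Ro/d; s/\[\[np.sin(th),np.cos(th),0\],\[-np.cos(th),np.sin(th),0\]/[[-np.sin(th),np.cos(th),0],[np.cos(th),np.sin(th),0]/' h.py
python3 - <<'E'
from h import *
go(648,-115,170,24.8)
E
```

```text
pos [198.  645.3 211.6] yang 72.9 shift [-653.2 -594.8   41.6] n 15.0 rotvec [ 0.     0.    -0.731] rows 4.0
```

Emit:
move_arm --commands '[{"tx": -43.5, "ty": -39.6, "tz": 2.7}, {"tx": -43.5, "ty": -39.6, "tz": 2.7}, {"tx": -43.5, "ty": -39.6, "tz": 2.7}, {"tx": -43.5, "ty": -39.6, "tz": 2.7}, {"tx": -43.5, "ty": -39.6, "tz": 2.7}, {"tx": -43.5, "ty": -39.6, "tz": 2.7}, {"tx": -43.5, "ty": -39.6, "tz": 2.7}, {"tx": -43.5, "ty": -39.6, "tz": 2.7}, {"tx": -43.5, "ty": -39.6, "tz": 2.7}, {"tx": -43.5, "ty": -39.6, "tz": 2.7}, {"tx": -43.5, "ty": -39.6, "tz": 2.7}, {"tx": -43.5, "ty": -39.6, "tz": 2.7}]' --gripper -1

```text
$.commands[0]: bad value
```

Emit:
move_arm --commands '[{"tx": -43.5, "ty": -39.6, "tz": 3}, {"tx": -43.5, "ty": -39.6, "tz": 3}, {"tx": -43.5, "ty": -39.6, "tz": 3}, {"rz": -0.183}, {"rz": -0.183}, {"rz": -0.183}, {"rz": -0.183}]'

```text
$.commands[0]: bad value
```

```bash
cat >> h.py <<'E'
def look(label,z,n):
    """wrist look: rect of label's top on plane z"""
    p,d,ray,R,t=cam("wrist"); save(p,n); X=t+ray*d[...,None]
    for r in ctrl.masks_of(label,"wrist")[:2]:
        m=r["region"]; top=m&(abs(X[...,2]-z)<6); top=m if top.sum()<200 else top
        print(label,round(r["p"],2),"z",np.median(X[top][:,2]).round(1),"px",np.argwhere(m).min(0),np.argwhere(m).max(0),rect(top,ray,t,z))
E
python3 - <<'E'
from h import *
look("block",45,"w1")
go(648,-115,170,24.8)
E
```

```text
pos [198.1 645.3 211.6] yang 72.9 shift [-653.2 -594.8   41.6] n 15.0 rotvec [ 0.     0.    -0.731] rows 4.0
```

Emit:
move_arm --commands '[{"tx": -43.5, "ty": -39.6, "tz": 2.7, "rx": 0, "ry": 0, "rz": 0}]' --gripper -1

```text
clock: 0.78
position: [227.1, 596.7, 208.9]
ee_rot: [-0.0, 0.146, 0.989, 0.001]
wrist_force: [0.5, 0.2, 0.8]
gripper_width: 88.3
grip_force: 0.0
```

All six fields are needed in each row.

Emit:
move_arm --commands '[{"tx": -43.5, "ty": -39.6, "tz": 2.7, "rx": 0, "ry": 0, "rz": 0}, {"tx": -43.5, "ty": -39.6, "tz": 2.7, "rx": 0, "ry": 0, "rz": 0}, {"tx": -43.5, "ty": -39.6, "tz": 2.7, "rx": 0, "ry": 0, "rz": 0}, {"tx": -43.5, "ty": -39.6, "tz": 2.7, "rx": 0, "ry": 0, "rz": 0}, {"tx": -43.5, "ty": -39.6, "tz": 2.7, "rx": 0, "ry": 0, "rz": 0}, {"tx": -43.5, "ty": -39.6, "tz": 2.7, "rx": 0, "ry": 0, "rz": 0}, {"tx": -43.5, "ty": -39.6, "tz": 2.7, "rx": 0, "ry": 0, "rz": 0}, {"tx": -43.5, "ty": -39.6, "tz": 2.7, "rx": 0, "ry": 0, "rz": 0}, {"tx": -43.5, "ty": -39.6, "tz": 2.7, "rx": 0, "ry": 0, "rz": 0}, {"tx": -43.5, "ty": -39.6, "tz": 2.7, "rx": 0, "ry": 0, "rz": 0}]'

```text
clock: 2.02
position: [528.6, 86.7, 182.3]
ee_rot: [0.001, 0.148, 0.989, 0.0]
wrist_force: [0.9, -0.3, -0.1]
gripper_width: 88.2
grip_force: 0.0
```

Emit:
move_arm --commands '[{"tx": -43.5, "ty": -39.6, "tz": 3, "rx": 0, "ry": 0, "rz": 0}, {"tx": -43.5, "ty": -39.6, "tz": 3, "rx": 0, "ry": 0, "rz": 0}, {"tx": -43.5, "ty": -39.6, "tz": 3, "rx": 0, "ry": 0, "rz": 0}, {"tx": -43.5, "ty": -39.6, "tz": 3, "rx": 0, "ry": 0, "rz": 0}, {"tx": 0, "ty": 0, "tz": 0, "rx": 0, "ry": 0, "rz": -0.183}, {"tx": 0, "ty": 0, "tz": 0, "rx": 0, "ry": 0, "rz": -0.183}, {"tx": 0, "ty": 0, "tz": 0, "rx": 0, "ry": 0, "rz": -0.183}, {"tx": 0, "ty": 0, "tz": 0, "rx": 0, "ry": 0, "rz": -0.182}]'

```text
clock: 3.02
position: [647.6, -114.2, 169.9]
ee_rot: [0.0, -0.218, 0.976, 0.0]
wrist_force: [0.9, 0.9, -0.3]
gripper_width: 88.2
grip_force: 0.0
```

Run:
```python
from h import *
look("block",45,"w1")
go(648,-115,170,24.8)
```

```text
block 0.75 z 44.7 px [126 244] [249 318] (array([ 649.8, -118. ]), 103.0, 59.5, 24.8)
pos [ 647.6 -114.1  170. ] yang 114.8 shift [ 0. -1. -0.] n 1.0 rotvec [-0.     0.     0.001] rows 1.0
```

View pics/w1.png

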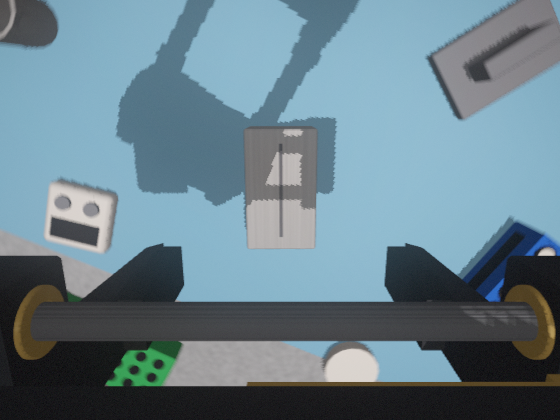

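Run:
```python
from h import *
go(649.5,-117.2,26,24.8)
```

```text
pos [ 647.6 -114.1  170. ] yang 114.8 shift [ -0.4  -3.6 144. ] n 3.0 rotvec [-0.     0.     0.001] rows 1.0
```

Emit:
move_arm --commands '[{"tx": -0.4, "ty": -3.6, "tz": 45, "rx": 0, "ry": 0, "rz": 0}, {"tx": 0, "ty": 0, "tz": 45, "rx": 0, "ry": 0, "rz": 0}, {"tx": 0, "ty": 0, "tz": 37, "rx": 0, "ry": 0, "rz": 0}, {"tx": 0, "ty": 0, "tz": 20, "rx": 0, "ry": 0, "rz": 0}, {"tx": 0, "ty": 0, "tz": 0, "rx": 0, "ry": 0, "rz": 0}]'

```text
clock: 3.75
position: [648.1, -116.8, 21.3]
ee_rot: [-0.001, -0.214, 0.977, 0.001]
wrist_force: [0.0, -0.6, -0.3]
gripper_width: 87.9
grip_force: 0.0
```

Emit:
move_arm --commands '[{"tx": 0, "ty": 0, "tz": 0, "rx": 0, "ry": 0, "rz": 0}, {"tx": 0, "ty": 0, "tz": 0, "rx": 0, "ry": 0, "rz": 0}, {"tx": 0, "ty": 0, "tz": 0, "rx": 0, "ry": 0, "rz": 0}, {"tx": 0, "ty": 0, "tz": 0, "rx": 0, "ry": 0, "rz": 0}, {"tx": 0, "ty": 0, "tz": 0, "rx": 0, "ry": 0, "rz": 0}, {"tx": 0, "ty": 0, "tz": 0, "rx": 0, "ry": 0, "rz": 0}]' --gripper 1 --grip_force 60

```text
clock: 4.5
position: [649.4, -117.1, 22.9]
ee_rot: [-0.0, -0.215, 0.977, 0.0]
wrist_force: [-0.5, 0.4, 0.8]
gripper_width: 30.3
grip_force: 0.0
```

Emit:
move_arm --commands '[{"tx": 0, "ty": 0, "tz": -10, "rx": 0, "ry": 0, "rz": 0}, {"tx": 0, "ty": 0, "tz": -20, "rx": 0, "ry": 0, "rz": 0}, {"tx": 0, "ty": 0, "tz": -30, "rx": 0, "ry": 0, "rz": 0}, {"tx": 0, "ty": 0, "tz": -30, "rx": 0, "ry": 0, "rz": 0}]'

```text
clock: 5.0
position: [649.9, -117.3, 115.5]
ee_rot: [0.001, -0.215, 0.977, -0.0]
wrist_force: [-0.1, -0.8, 0.5]
gripper_width: 0.3
grip_force: 0.0
```

Run:
```python
from h import *
go(468.2,262.2,120,33.4)
look("block",45+90,"w2")
```

```text
pos [ 649.9 -117.3  115.5] yang 114.8 shift [  5.7 420.7  -4.9] n 8.0 rotvec [-0.001  0.001 -0.15 ] rows 1.0
block 0.87 z 44.7 px [127 240] [254 330] (array([ 622.2, -130.8]), 56.2, 37.5, 24.8)
```

View pics/w2.png

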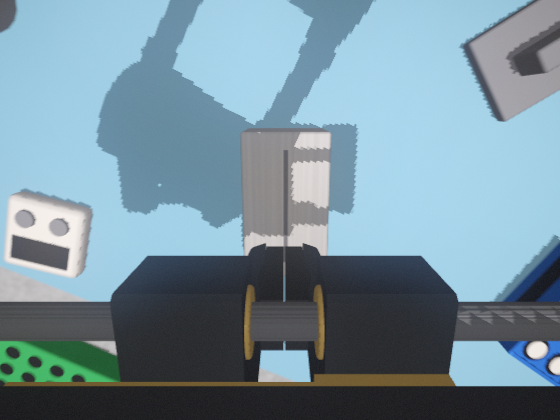

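Run:
```python
from h import *
look("block",45,"w3"); print(ctrl.get_state())
p,d,ray,R,t=cam("top"); X=t+ray*d[...,None]
m=ctrl.masks_of("block","top")[0]["region"]; print(rect(m&(abs(X[...,2]-45)<6),ray,t,45), np.percentile(X[m][:,2],[5,50,95]))
```

```text
block 0.97 z 44.7 px [122 244] [256 334] (array([ 645.1, -120.1]), 92.1, 59.4, 24.8)
block 0.33 z 39.7 px [  0 465] [116 559] (array([492.4,  -6.2]), 4.1, 2.4, 36.1)
{'clock': 5.2, 'q': array([-2.16109681e-01,  3.07924662e-01,  1.73320683e+00,  2.26689104e-05,
        1.09756737e+00, -2.22014488e+00]), 'qvel': array([-0.00137913,  0.02907358,  0.03799192, -0.00042714, -0.00173195,
       -0.00130466]), 'joint_torque': array([ 1.57774572e-03, -5.16940463e+01, -3.45978320e+01, -5.46588306e-02,
       -1.55032838e-03, -1.35524799e-03]), 'position': array([ 650.30750781, -117.26669041,  114.50404696]), 'ee_rot': array([ 1.31776121e-03, -2.14924044e-01,  9.76629695e-01, -5.97589817e-04]), 'wrist_force': array([ 0.34085149, -0.39416656, -0.65450371]), 'moment': array([ 0.02045537, -0.00896248, -0.01852873]), 'grip_force': 0.0, 'gripper_width': 0.7770657065729862}Traceback (most recent call last):
  File "<stdin>", line 4, in <module>
IndexError: list index out of range
```

Emit:
move_arm --commands '[{"tx": 0, "ty": 0, "tz": 0, "rx": 0, "ry": 0, "rz": 0}, {"tx": 0, "ty": 0, "tz": 0, "rx": 0, "ry": 0, "rz": 0}, {"tx": 0, "ty": 0, "tz": 0, "rx": 0, "ry": 0, "rz": 0}, {"tx": 0, "ty": 0, "tz": 0, "rx": 0, "ry": 0, "rz": 0}, {"tx": 0, "ty": 0, "tz": 0, "rx": 0, "ry": 0, "rz": 0}, {"tx": 0, "ty": 0, "tz": 0, "rx": 0, "ry": 0, "rz": 0}, {"tx": 0, "ty": 0, "tz": 0, "rx": 0, "ry": 0, "rz": 0}, {"tx": 0, "ty": 0, "tz": 0, "rx": 0, "ry": 0, "rz": 0}, {"tx": 0, "ty": 0, "tz": 0, "rx": 0, "ry": 0, "rz": 0}]' --gripper -1

```text
clock: 6.42
position: [649.4, -117.2, 113.0]
ee_rot: [0.0, -0.215, 0.977, -0.0]
wrist_force: [0.2, 0.7, -0.0]
gripper_width: 87.0
grip_force: 0.0
```

Run:
```python
from h import *
look("block",45,"w4"); 
p,d,ray,R,t=cam("top"); X=t+ray*d[...,None]
print([(r["p"],rect(r["region"],ray,t,45)) for r in ctrl.masks_of("block","top")])
save(p,"top1"); print(ctrl.get_state()["gripper_width"])
```

```text
block 0.81 z 44.7 px [129 239] [278 330] (array([ 649.8, -117.9]), 102.9, 59.4, 24.8)
[]
88.43739037199954
```

View pics/w4.png

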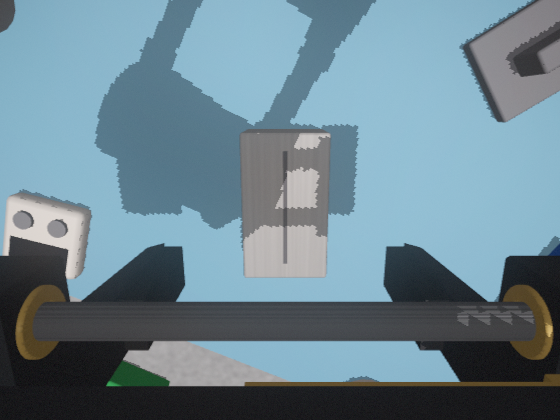

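Run:
```python
from h import *
Rt,pt=tool()
p,d,ray,R,t=cam("wrist"); X=t+ray*d[...,None]; T=(X-pt)@Rt
for v in (246,250,256,262,270,280,290):
    print(v,[(u,T[v,u].round(0).tolist(),round(float(d[v,u]))) for u in (168,176,181,282,388,395)])
fz=T[(d>0)&(T[...,2]<30)]; print(np.percentile(fz[:,2],[50,90,99,100]))
```

```text
246 [(168, [9.0, -51.0, -26.0], 157), (176, [9.0, -47.0, -27.0], 156), (181, [-45.0, -87.0, 112.0], 304), (282, [-28.0, -3.0, 69.0], 257), (388, [10.0, 43.0, -27.0], 155), (395, [9.0, 47.0, -26.0], 157)]
250 [(168, [9.0, -49.0, -31.0], 152), (176, [10.0, -46.0, -32.0], 151), (181, [-49.0, -88.0, 113.0], 306), (282, [-31.0, -3.0, 69.0], 259), (388, [9.0, 43.0, -30.0], 153), (395, [9.0, 45.0, -31.0], 152)]
256 [(168, [9.0, -47.0, -37.0], 146), (176, [8.0, -46.0, -33.0], 150), (181, [5.0, -45.0, -27.0], 157), (282, [-35.0, -3.0, 67.0], 258), (388, [6.0, 43.0, -30.0], 154), (395, [9.0, 43.0, -38.0], 145)]
262 [(168, [9.0, -46.0, -43.0], 140), (176, [6.0, -45.0, -35.0], 148), (181, [3.0, -45.0, -28.0], 156), (282, [-40.0, -3.0, 69.0], 261), (388, [4.0, 43.0, -30.0], 154), (395, [8.0, 43.0, -40.0], 143)]
270 [(168, [7.0, -46.0, -44.0], 140), (176, [3.0, -45.0, -36.0], 149), (181, [-1.0, -46.0, -28.0], 157), (282, [-46.0, -3.0, 68.0], 262), (388, [0.0, 43.0, -31.0], 154), (395, [5.0, 43.0, -40.0], 144)]
280 [(168, [2.0, -46.0, -44.0], 141), (176, [-1.0, -45.0, -37.0], 148), (181, [-4.0, -45.0, -31.0], 155), (282, [-76.0, -3.0, 113.0], 313), (388, [-4.0, 43.0, -32.0], 154), (395, [0.0, 43.0, -41.0], 145)]
290 [(168, [-1.0, -46.0, -46.0], 140), (176, [-6.0, -45.0, -38.0], 149), (181, [-87.0, -91.0, 114.0], 317), (282, [-85.0, -3.0, 112.0], 315), (388, [-8.0, 43.0, -32.0], 155), (395, [-3.0, 43.0, -42.0], 144)]
[-108.21562217  -68.74924865  -32.55498702  -25.07390152]
```

Emit:
move_arm --commands '[{"tx": 0, "ty": 0, "tz": 40, "rx": 0, "ry": 0, "rz": 0}, {"tx": 0, "ty": 0, "tz": 40, "rx": 0, "ry": 0, "rz": 0}, {"tx": 0, "ty": 0, "tz": 20, "rx": 0, "ry": 0, "rz": 0}, {"tx": 0, "ty": 0, "tz": 10, "rx": 0, "ry": 0, "rz": 0}, {"tx": 0, "ty": 0, "tz": 5, "rx": 0, "ry": 0, "rz": 0}]'

```text
clock: 7.3
position: [650.1, -117.3, -1.7]
ee_rot: [0.0, -0.215, 0.977, -0.0]
wrist_force: [0.6, -0.5, -0.4]
gripper_width: 88.0
grip_force: 0.0
```

Emit:
move_arm --commands '[{"tx": 0, "ty": 0, "tz": 0, "rx": 0, "ry": 0, "rz": 0}, {"tx": 0, "ty": 0, "tz": 0, "rx": 0, "ry": 0, "rz": 0}, {"tx": 0, "ty": 0, "tz": 0, "rx": 0, "ry": 0, "rz": 0}, {"tx": 0, "ty": 0, "tz": 0, "rx": 0, "ry": 0, "rz": 0}, {"tx": 0, "ty": 0, "tz": 0, "rx": 0, "ry": 0, "rz": 0}]' --gripper 1 --grip_force 60

```text
clock: 7.92
position: [649.9, -116.8, -1.1]
ee_rot: [0.0, -0.215, 0.977, 0.0]
wrist_force: [-0.3, 2.7, 6.4]
gripper_width: 59.7
grip_force: 60.0
```

Emit:
move_arm --commands '[{"tx": 0, "ty": 0, "tz": -8, "rx": 0, "ry": 0, "rz": 0}, {"tx": 0, "ty": 0, "tz": -20, "rx": 0, "ry": 0, "rz": 0}, {"tx": 0, "ty": 0, "tz": -30, "rx": 0, "ry": 0, "rz": 0}, {"tx": 0, "ty": 0, "tz": -30, "rx": 0, "ry": 0, "rz": 0}, {"tx": 0, "ty": 0, "tz": 0, "rx": 0, "ry": 0, "rz": 0}]'

```text
clock: 8.55
position: [652.2, -118.0, 89.8]
ee_rot: [0.003, -0.215, 0.977, -0.002]
wrist_force: [1.2, -0.6, -6.0]
gripper_width: 59.5
grip_force: 60.0
```

Run:
```python
from h import *
Rt,pt=tool()
p,d,ray,R,t=cam("wrist"); X=t+ray*d[...,None]; T=(X-pt)@Rt; save(p,"w5")
m=ctrl.masks_of("block","wrist")[0]["region"]
print("top z rel TCP",np.percentile(T[m][:,2],[5,50,95]))
zt=np.median(X[m][:,2]); print(zt,pt,rect(m&(abs(X[...,2]-zt)<5),ray,t,zt))
go(468.2,262.2,pt[2],33.4)
```

```text
top z rel TCP [-46.69999149 -45.68833642 -43.95986722]
135.45374308001135 [ 652.24737785 -117.95656041   89.82560463] (array([ 631.4, -128.8]), 59.1, 58.5, -65.2)
pos [ 649.  -117.2   85.7] yang 114.8 shift [  4.9 420.2  -4.1] n 8.0 rotvec [ 0.   -0.   -0.15] rows 1.0
```

Emit:
move_arm --commands '[{"tx": -4.8, "ty": 21.8, "tz": -11.4, "rx": 0, "ry": 0, "rz": 0}, {"tx": -9.6, "ty": 43.6, "tz": -22.8, "rx": 0, "ry": 0, "rz": 0}, {"tx": -9.6, "ty": 43.6, "tz": -22.8, "rx": 0, "ry": 0, "rz": 0}, {"tx": -9.6, "ty": 43.6, "tz": -22.8, "rx": 0, "ry": 0, "rz": 0}, {"tx": -9.6, "ty": 43.6, "tz": -22.8, "rx": 0, "ry": 0, "rz": 0}, {"tx": -9.6, "ty": 43.6, "tz": -22.8, "rx": 0, "ry": 0, "rz": 0}, {"tx": -9.6, "ty": 43.6, "tz": -22.8, "rx": 0, "ry": 0, "rz": 0}, {"tx": -9.6, "ty": 43.6, "tz": -22.8, "rx": 0, "ry": 0, "rz": 0}, {"tx": -9.6, "ty": 43.6, "tz": -22.8, "rx": 0, "ry": 0, "rz": 0}, {"tx": -9.6, "ty": 43.6, "tz": -22.8, "rx": 0, "ry": 0, "rz": 0}, {"tx": -5, "ty": 21.8, "tz": -11.4, "rx": 0, "ry": 0, "rz": -0.07}, {"tx": 0, "ty": 0, "tz": 0, "rx": 0, "ry": 0, "rz": -0.08}]'

```text
clock: 10.15
position: [552.6, 321.3, 313.9]
ee_rot: [-0.0, -0.291, 0.957, 0.0]
wrist_force: [0.0, -0.3, -7.4]
gripper_width: 59.6
grip_force: 60.0
```

Emit:
move_arm --commands '[{"tx": 0, "ty": 0, "tz": 0, "rx": 0, "ry": 0, "rz": 0}, {"tx": 0, "ty": 0, "tz": 0, "rx": 0, "ry": 0, "rz": 0}]'

```text
clock: 10.4
position: [553.2, 318.3, 312.6]
ee_rot: [-0.001, -0.287, 0.958, -0.0]
wrist_force: [-0.0, -0.5, -6.0]
gripper_width: 59.4
grip_force: 60.0
```

Run:
```python
from h import *
look("tub",32,"w6"); go(468.2,262.2,120,33.4)
```

```text
tub 0.64 z 31.6 px [ 12 240] [138 326] (array([469.6, 260.9]), 139.3, 95.9, 33.3)
pos [553.5 318.3 313.1] yang 123.3 shift [101.8   0.  193.2] n 4.0 rotvec [ 0.    -0.002 -0.001] rows 1.0
```

View pics/w6.png

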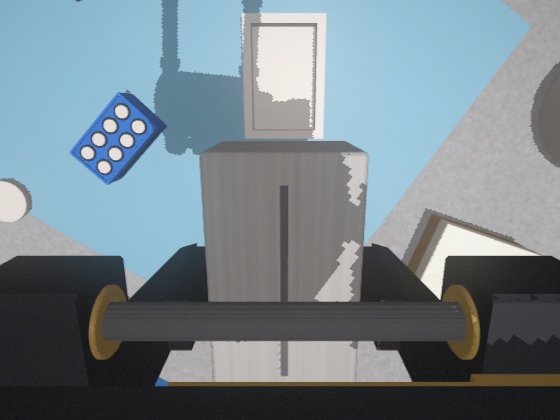

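Run:
```python
from h import *
go(469.1,261.7,25,33.4)
```

```text
pos [553.5 318.3 313.1] yang 123.3 shift [101.2  -0.9 288.2] n 6.0 rotvec [ 0.    -0.002 -0.001] rows 1.0
```

Emit:
move_arm --commands '[{"tx": 25, "ty": -0.9, "tz": 25, "rx": 0, "ry": 0, "rz": 0}, {"tx": 38, "ty": 0, "tz": 38, "rx": 0, "ry": 0, "rz": 0}, {"tx": 38.2, "ty": 0, "tz": 38, "rx": 0, "ry": 0, "rz": 0}, {"tx": 0, "ty": 0, "tz": 50, "rx": 0, "ry": 0, "rz": 0}, {"tx": 0, "ty": 0, "tz": 50, "rx": 0, "ry": 0, "rz": 0}, {"tx": 0, "ty": 0, "tz": 40, "rx": 0, "ry": 0, "rz": 0}, {"tx": 0, "ty": 0, "tz": 30, "rx": 0, "ry": 0, "rz": 0}, {"tx": 0, "ty": 0, "tz": 0, "rx": 0, "ry": 0, "rz": 0}, {"tx": 0, "ty": 0, "tz": 0, "rx": 0, "ry": 0, "rz": 0}, {"tx": 0, "ty": 0, "tz": 0, "rx": 0, "ry": 0, "rz": 0}]'

```text
clock: 11.75
position: [471.7, 263.3, 45.2]
ee_rot: [0.002, -0.287, 0.958, 0.0]
wrist_force: [-0.2, -0.4, -6.1]
gripper_width: 59.6
grip_force: 60.0
```

Run:
```python
from h import *
go(469.1,261.7,25,33.4)
```

```text
pos [471.7 263.3  45.2] yang 123.4 shift [ 3.1  0.  20.2] n 1.0 rotvec [-0.     0.004 -0.   ] rows 1.0
```

Emit:
move_arm --commands '[{"tx": 3.1, "ty": 0, "tz": 15, "rx": 0, "ry": 0.004, "rz": 0}, {"tx": 0, "ty": 0, "tz": 10, "rx": 0, "ry": 0, "rz": 0}, {"tx": 0, "ty": 0, "tz": 3, "rx": 0, "ry": 0, "rz": 0}, {"tx": 0, "ty": 0, "tz": 0, "rx": 0, "ry": 0, "rz": 0}, {"tx": 0, "ty": 0, "tz": 0, "rx": 0, "ry": 0, "rz": 0}]'

```text
clock: 12.38
position: [467.4, 260.9, 15.1]
ee_rot: [-0.002, -0.287, 0.958, -0.001]
wrist_force: [-0.8, 0.7, -6.3]
gripper_width: 59.4
grip_force: 60.0
```

Run:
```python
from h import *
go(469.1,261.7,12,33.4); print(ctrl.get_state()["wrist_force"])
```

```text
pos [467.4 260.9  15.1] yang 123.4 shift [-1.8 -0.3  3.1] n 1.0 rotvec [-0.    -0.003  0.   ] rows 1.0
[-0.75621352  0.72925515 -6.31332842]
```

Emit:
move_arm --commands '[{"tx": -1.6, "ty": 0, "tz": 1.5, "rx": 0, "ry": -0.002, "rz": 0}, {"tx": 0, "ty": 0, "tz": 1.5, "rx": 0, "ry": 0, "rz": 0}, {"tx": 0, "ty": 0, "tz": 0, "rx": 0, "ry": 0, "rz": 0}]'

```text
clock: 12.75
position: [468.3, 261.6, 11.8]
ee_rot: [-0.001, -0.287, 0.958, -0.0]
wrist_force: [-0.3, 0.1, -7.1]
gripper_width: 59.3
grip_force: 60.0
```

Emit:
move_arm --commands '[{"tx": 0, "ty": 0, "tz": 1, "rx": 0, "ry": 0, "rz": 0}, {"tx": 0, "ty": 0, "tz": 0, "rx": 0, "ry": 0, "rz": 0}]'

```text
clock: 13.0
position: [468.5, 261.7, 11.0]
ee_rot: [-0.001, -0.288, 0.958, -0.0]
wrist_force: [0.0, 0.1, -6.2]
gripper_width: 59.4
grip_force: 60.0
```

Emit:
move_arm --commands '[{"tx": 0, "ty": 0, "tz": 1, "rx": 0, "ry": 0, "rz": 0}, {"tx": 0, "ty": 0, "tz": 0, "rx": 0, "ry": 0, "rz": 0}]'

```text
clock: 13.25
position: [468.6, 261.7, 10.9]
ee_rot: [-0.001, -0.287, 0.958, -0.0]
wrist_force: [-3.5, -3.1, 5.8]
gripper_width: 59.3
grip_force: 60.0
```

Emit:
move_arm --commands '[{"tx": 0, "ty": 0, "tz": 0.7, "rx": 0, "ry": 0, "rz": 0}, {"tx": 0, "ty": 0, "tz": 0, "rx": 0, "ry": 0, "rz": 0}]'

```text
clock: 13.5
position: [468.5, 261.7, 10.9]
ee_rot: [-0.001, -0.287, 0.958, -0.0]
wrist_force: [-7.1, -4.5, 10.9]
gripper_width: 59.2
grip_force: 60.0
```

Emit:
move_arm --commands '[{"tx": 0, "ty": 0, "tz": -0.5, "rx": 0, "ry": 0, "rz": 0}, {"tx": 0, "ty": 0, "tz": 0, "rx": 0, "ry": 0, "rz": 0}, {"tx": 0, "ty": 0, "tz": 0, "rx": 0, "ry": 0, "rz": 0}, {"tx": 0, "ty": 0, "tz": -40, "rx": 0, "ry": 0, "rz": 0}, {"tx": 0, "ty": 0, "tz": -50, "rx": 0, "ry": 0, "rz": 0}, {"tx": 0, "ty": 0, "tz": -60, "rx": 0, "ry": 0, "rz": 0}, {"tx": -20, "ty": 0, "tz": -50, "rx": 0, "ry": 0, "rz": 0}, {"tx": 0, "ty": 0, "tz": 0, "rx": 0, "ry": 0, "rz": 0}, {"tx": 0, "ty": 0, "tz": 0, "rx": 0, "ry": 0, "rz": 0}]' --gripper -1

```text
clock: 14.62
position: [485.0, 272.7, 208.9]
ee_rot: [-0.001, -0.288, 0.958, -0.0]
wrist_force: [-1.2, 0.4, -0.9]
gripper_width: 88.5
grip_force: 0.0
```

```bash
cat >> h.py <<'E'
def stack(items,n,camn="wrist"):
    """rects of several things in one picture: items {label: (ztop)}"""
    p,d,ray,R,t=cam(camn); save(p,n); X=t+ray*d[...,None]
    for l,z in items.items():
        for r in ctrl.masks_of(l,camn)[:1]:
            m=r["region"]; top=m&(abs(X[...,2]-z)<6)
            print(l,round(r["p"],2),"z",np.median(X[top][:,2]).round(1) if top.any() else None,rect(top,ray,t,z))
E
python3 - <<'E'
from h import *
stack(dict(tub=32,block=57),"w7"); go(640.5,129.3,200,-10.8)
E
```

```text
tub 0.56 z 31.6 (array([469.3, 260.9]), 139.3, 95.9, 33.3)
block 0.66 z 56.7 (array([469.1, 260.2]), 102.2, 59.6, 33.4)
pos [483.9 272.  207.1] yang 123.4 shift [ -52.2 -205.4    6.7] n 4.0 rotvec [-0.002 -0.006  0.772] rows 5.0
```

View pics/w7.png

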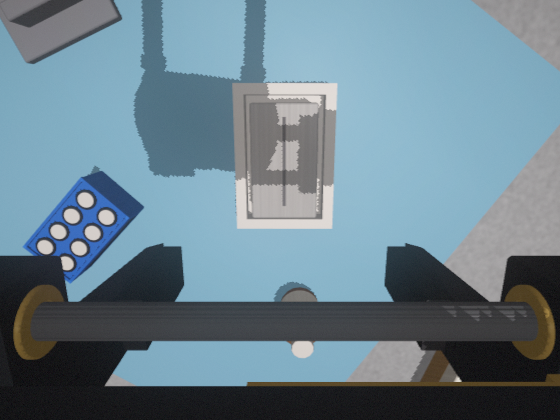

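Emit:
move_arm --commands '[{"tx": -13, "ty": -51.4, "tz": 10, "rx": 0, "ry": 0, "rz": 0}, {"tx": -13, "ty": -51.4, "tz": 10, "rx": 0, "ry": 0, "rz": 0}, {"tx": -13, "ty": -51.4, "tz": 10, "rx": 0, "ry": 0, "rz": 0}, {"tx": -13.2, "ty": -51.2, "tz": 10, "rx": 0, "ry": 0, "rz": 0}, {"tx": 0, "ty": 0, "tz": 4, "rx": 0, "ry": 0, "rz": 0.154}, {"tx": 0, "ty": 0, "tz": 4, "rx": 0, "ry": 0, "rz": 0.154}, {"tx": 0, "ty": 0, "tz": 4, "rx": 0, "ry": 0, "rz": 0.154}, {"tx": 0, "ty": 0, "tz": 4, "rx": 0, "ry": 0, "rz": 0.154}, {"tx": 0, "ty": 0, "tz": 4, "rx": 0, "ry": 0, "rz": 0.154}, {"tx": 0, "ty": 0, "tz": 0, "rx": 0, "ry": 0, "rz": 0}, {"tx": 0, "ty": 0, "tz": 0, "rx": 0, "ry": 0, "rz": 0}]'

```text
clock: 16.15
position: [641.4, 130.0, 148.6]
ee_rot: [-0.002, 0.092, 0.996, -0.001]
wrist_force: [-0.3, -0.2, -0.4]
gripper_width: 88.1
grip_force: 0.0
```

Run:
```python
from h import *
stack(dict(rack_wide=42),"w8"); go(640.5,129.3,-12,-10.8)
```

```text
rack_wide 0.76 z 40.7 (array([641.6, 127.6]), 97.2, 57.9, -10.7)
pos [641.9 130.1 149.3] yang 79.4 shift [  0.9  -0.8 161.3] n 3.0 rotvec [-0.002 -0.002  0.003] rows 1.0
```

Emit:
move_arm --commands '[{"tx": -0.2, "ty": -1.5, "tz": 50, "rx": 0, "ry": 0, "rz": 0.003}, {"tx": 0, "ty": 0, "tz": 50, "rx": 0, "ry": 0, "rz": 0}, {"tx": 0, "ty": 0, "tz": 40, "rx": 0, "ry": 0, "rz": 0}, {"tx": 0, "ty": 0, "tz": 20, "rx": 0, "ry": 0, "rz": 0}, {"tx": 0, "ty": 0, "tz": 0, "rx": 0, "ry": 0, "rz": 0}]'

```text
clock: 16.88
position: [640.5, 128.2, -11.8]
ee_rot: [-0.002, 0.095, 0.996, -0.001]
wrist_force: [0.2, 0.6, -0.2]
gripper_width: 88.2
grip_force: 0.0
```

Emit:
move_arm --commands '[{"tx": 0, "ty": 0, "tz": 0, "rx": 0, "ry": 0, "rz": 0}, {"tx": 0, "ty": 0, "tz": 0, "rx": 0, "ry": 0, "rz": 0}, {"tx": 0, "ty": 0, "tz": 0, "rx": 0, "ry": 0, "rz": 0}, {"tx": 0, "ty": 0, "tz": 0, "rx": 0, "ry": 0, "rz": 0}, {"tx": 0, "ty": 0, "tz": 0, "rx": 0, "ry": 0, "rz": 0}]' --gripper 1 --grip_force 25

```text
clock: 17.5
position: [642.7, 128.6, -9.0]
ee_rot: [0.0, 0.095, 0.995, -0.0]
wrist_force: [-1.5, 0.3, 4.8]
gripper_width: 58.2
grip_force: 25.0
```

Emit:
move_arm --commands '[{"tx": 0, "ty": 0, "tz": -10, "rx": 0, "ry": 0, "rz": 0}, {"tx": 0, "ty": 0, "tz": -30, "rx": 0, "ry": 0, "rz": 0}, {"tx": 0, "ty": 0, "tz": -50, "rx": 0, "ry": 0, "rz": 0}, {"tx": 0, "ty": 0, "tz": -50, "rx": 0, "ry": 0, "rz": 0}, {"tx": 0, "ty": 0, "tz": 0, "rx": 0, "ry": 0, "rz": 0}, {"tx": 0, "ty": 0, "tz": 0, "rx": 0, "ry": 0, "rz": 0}]'

```text
clock: 18.25
position: [641.1, 128.4, 128.8]
ee_rot: [-0.001, 0.095, 0.996, -0.001]
wrist_force: [-0.1, 0.7, -0.9]
gripper_width: 57.6
grip_force: 25.0
```

Run:
```python
from h import *
go(469.0,261.0,130,33.4)
Rt,pt=tool()
p,d,ray,R,t=cam("wrist"); X=t+ray*d[...,None]; T=(X-pt)@Rt; save(p,"w9")
m=ctrl.masks_of("rack_wide","wrist")[0]["region"]
print("top z rel TCP",np.percentile(T[m][:,2],[5,50,95]))
```

```text
pos [641.1 128.4 128.8] yang 79.1 shift [194.   97.7  -0.8] n 4.0 rotvec [-0.001 -0.003 -0.773] rows 5.0
top z rel TCP [ 89.65382654 117.46697713 122.22233802]
```

Run:
```python
from h import *
Rt,pt=tool()
p,d,ray,R,t=cam("wrist"); X=t+ray*d[...,None]; T=(X-pt)@Rt; save(p,"w9")
for v in (140,160,180,200,220): print(v,T[v,284].round(1),p[v,284])
near=(T[...,2]<-5)&(T[...,2]>-40)&(abs(T[...,1])<28); print(np.percentile(T[near][:,2],[2,20,50]))
```

```text
140 [ 40.5  -1.1 127.6] [106 142 166]
160 [ 48.9  -1.  -50.5] [ 85 145 228]
180 [ 41.9  -1.  -49.6] [ 89 144 228]
200 [ 34.6  -1.  -48.9] [ 89 143 225]
220 [ 27.4  -1.  -49.2] [ 67  93 153]
[-39.13947551 -35.02186885 -27.64401707]
```

View pics/w9.png

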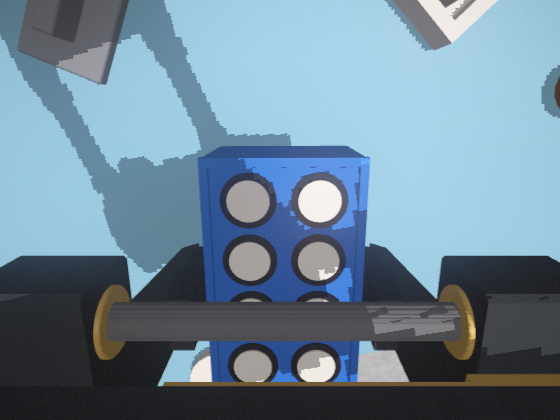

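Emit:
move_arm --commands '[{"tx": 30, "ty": 15, "tz": 0, "rx": 0, "ry": 0, "rz": 0}, {"tx": 46, "ty": 23.2, "tz": 0, "rx": 0, "ry": 0, "rz": 0}, {"tx": 46, "ty": 23.2, "tz": 0, "rx": 0, "ry": 0, "rz": 0}, {"tx": 46, "ty": 23.2, "tz": 0, "rx": 0, "ry": 0, "rz": 0}, {"tx": 26, "ty": 13.1, "tz": 0, "rx": 0, "ry": 0, "rz": 0}, {"tx": 0, "ty": 0, "tz": 6, "rx": 0, "ry": 0, "rz": -0.155}, {"tx": 0, "ty": 0, "tz": 6, "rx": 0, "ry": 0, "rz": -0.155}, {"tx": 0, "ty": 0, "tz": 6, "rx": 0, "ry": 0, "rz": -0.155}, {"tx": 0, "ty": 0, "tz": 6, "rx": 0, "ry": 0, "rz": -0.155}, {"tx": 0, "ty": 0, "tz": 6, "rx": 0, "ry": 0, "rz": -0.153}, {"tx": 0, "ty": 0, "tz": 0, "rx": 0, "ry": 0, "rz": 0}, {"tx": 0, "ty": 0, "tz": 0, "rx": 0, "ry": 0, "rz": 0}]'

```text
clock: 19.9
position: [469.3, 260.8, 98.9]
ee_rot: [-0.002, -0.286, 0.958, -0.0]
wrist_force: [0.2, -0.6, -2.0]
gripper_width: 57.7
grip_force: 25.0
```

Run:
```python
from h import *
for i in range(4):
    go(468.6,261.3,54,33.4); ctrl.camera("wrist")
```

```text
pos [469.3 260.8  98.9] yang 123.3 shift [ 0.1  0.8 44.9] n 1.0 rotvec [ 0.    -0.004 -0.002] rows 1.0
pos [469.5 260.9  99.3] yang 123.3 shift [ 0.5  0.8 45.3] n 1.0 rotvec [ 0.    -0.003 -0.002] rows 1.0
pos [469.7 261.1  99.6] yang 123.3 shift [ 0.7  0.8 45.6] n 1.0 rotvec [ 0.    -0.002 -0.001] rows 1.0
pos [469.9 261.1  99.7] yang 123.3 shift [ 0.8  0.9 45.8] n 1.0 rotvec [-0.    -0.002 -0.001] rows 1.0
```

Emit:
move_arm --commands '[{"tx": 0.5, "ty": 0.8, "tz": 20, "rx": 0, "ry": -0.002, "rz": -0.002}, {"tx": 0, "ty": 0, "tz": 17, "rx": 0, "ry": 0, "rz": 0}, {"tx": 0, "ty": 0, "tz": 8, "rx": 0, "ry": 0, "rz": 0}, {"tx": 0, "ty": 0, "tz": 2, "rx": 0, "ry": 0, "rz": 0}, {"tx": 0, "ty": 0, "tz": 0, "rx": 0, "ry": 0, "rz": 0}, {"tx": 0, "ty": 0, "tz": 0, "rx": 0, "ry": 0, "rz": 0}]'

```text
clock: 20.85
position: [469.5, 261.7, 53.4]
ee_rot: [0.001, -0.288, 0.958, 0.0]
wrist_force: [-0.7, -0.1, -1.8]
gripper_width: 57.4
grip_force: 25.0
```

Emit:
move_arm --commands '[{"tx": 0, "ty": 0, "tz": 1.5, "rx": 0, "ry": 0, "rz": 0}, {"tx": 0, "ty": 0, "tz": 0, "rx": 0, "ry": 0, "rz": 0}]'

```text
clock: 21.1
position: [469.0, 261.5, 51.3]
ee_rot: [0.0, -0.288, 0.957, 0.0]
wrist_force: [-0.1, -0.1, -1.5]
gripper_width: 57.9
grip_force: 25.0
```

Emit:
move_arm --commands '[{"tx": 0, "ty": 0, "tz": 1.5, "rx": 0, "ry": 0, "rz": 0}, {"tx": 0, "ty": 0, "tz": 0, "rx": 0, "ry": 0, "rz": 0}]'

```text
clock: 21.35
position: [468.7, 261.4, 49.5]
ee_rot: [-0.0, -0.288, 0.957, -0.0]
wrist_force: [-0.1, 0.4, -1.9]
gripper_width: 57.5
grip_force: 25.0
```

Emit:
move_arm --commands '[{"tx": 0, "ty": 0, "tz": 1.2, "rx": 0, "ry": 0, "rz": 0}, {"tx": 0, "ty": 0, "tz": 0, "rx": 0, "ry": 0, "rz": 0}]'

```text
clock: 21.6
position: [468.8, 261.4, 48.3]
ee_rot: [-0.0, -0.288, 0.957, -0.0]
wrist_force: [0.6, 0.9, -1.6]
gripper_width: 57.7
grip_force: 25.0
```

Emit:
move_arm --commands '[{"tx": 0, "ty": 0, "tz": 1, "rx": 0, "ry": 0, "rz": 0}, {"tx": 0, "ty": 0, "tz": 0, "rx": 0, "ry": 0, "rz": 0}]'

```text
clock: 21.85
position: [469.0, 261.5, 48.0]
ee_rot: [0.0, -0.288, 0.958, -0.0]
wrist_force: [-2.2, -0.8, 3.1]
gripper_width: 58.0
grip_force: 25.0
```

Emit:
move_arm --commands '[{"tx": 0, "ty": 0, "tz": 0, "rx": 0, "ry": 0, "rz": 0}, {"tx": 0, "ty": 0, "tz": 0, "rx": 0, "ry": 0, "rz": 0}, {"tx": 0, "ty": 0, "tz": 0, "rx": 0, "ry": 0, "rz": 0}, {"tx": 0, "ty": 0, "tz": -30, "rx": 0, "ry": 0, "rz": 0}, {"tx": 0, "ty": 0, "tz": -50, "rx": 0, "ry": 0, "rz": 0}, {"tx": 0, "ty": 0, "tz": -60, "rx": 0, "ry": 0, "rz": 0}, {"tx": -20, "ty": 0, "tz": -50, "rx": 0, "ry": 0, "rz": 0}, {"tx": 0, "ty": 0, "tz": 0, "rx": 0, "ry": 0, "rz": 0}, {"tx": 0, "ty": 0, "tz": 0, "rx": 0, "ry": 0, "rz": 0}]' --gripper -1

```text
clock: 22.98
position: [485.1, 272.3, 236.7]
ee_rot: [-0.001, -0.288, 0.957, -0.0]
wrist_force: [-0.3, -0.6, -0.1]
gripper_width: 88.1
grip_force: 0.0
```

Run:
```python
from h import *
stack(dict(tub=32,rack_wide=99),"w10"); go(430,-259,150,8.8)
```

```text
tub 0.93 z 31.7 (array([469.6, 261. ]), 139.6, 95.9, 33.3)
rack_wide 0.75 z 97.6 (array([468.4, 259.3]), 97.9, 57.9, 33.6)
pos [484.  271.7 235. ] yang 123.5 shift [ 337.8 -412.6   86.3] n 10.0 rotvec [-0.    -0.004  0.432] rows 3.0
```

Emit:
move_arm --commands '[{"tx": 37.5, "ty": -45.8, "tz": 8, "rx": 0, "ry": 0, "rz": 0}, {"tx": 37.5, "ty": -45.8, "tz": 8, "rx": 0, "ry": 0, "rz": 0}, {"tx": 37.5, "ty": -45.8, "tz": 8, "rx": 0, "ry": 0, "rz": 0}, {"tx": 37.5, "ty": -45.8, "tz": 8, "rx": 0, "ry": 0, "rz": 0}, {"tx": 37.5, "ty": -45.8, "tz": 8, "rx": 0, "ry": 0, "rz": 0}, {"tx": 37.5, "ty": -45.8, "tz": 8, "rx": 0, "ry": 0, "rz": 0}, {"tx": 37.5, "ty": -45.8, "tz": 8, "rx": 0, "ry": 0, "rz": 0}, {"tx": 37.5, "ty": -45.8, "tz": 8, "rx": 0, "ry": 0, "rz": 0}, {"tx": 37.8, "ty": -46.2, "tz": 8, "rx": 0, "ry": 0, "rz": 0}, {"tx": 0, "ty": 0, "tz": 5, "rx": 0, "ry": 0, "rz": 0.144}, {"tx": 0, "ty": 0, "tz": 5, "rx": 0, "ry": 0, "rz": 0.144}, {"tx": 0, "ty": 0, "tz": 5, "rx": 0, "ry": 0, "rz": 0.144}]'

```text
clock: 24.62
position: [444.7, -225.8, 147.9]
ee_rot: [-0.015, -0.047, 0.998, -0.025]
wrist_force: [-0.5, 0.5, 0.3]
gripper_width: 88.0
grip_force: 0.0
```

Emit:
move_arm --commands '[{"tx": 0, "ty": 0, "tz": 0, "rx": 0, "ry": 0, "rz": 0}, {"tx": 0, "ty": 0, "tz": 0, "rx": 0, "ry": 0, "rz": 0}, {"tx": 0, "ty": 0, "tz": 0, "rx": 0, "ry": 0, "rz": 0}]'

```text
clock: 25.0
position: [446.2, -226.2, 150.0]
ee_rot: [-0.014, -0.051, 0.998, -0.026]
wrist_force: [-0.9, -0.3, -0.4]
gripper_width: 88.2
grip_force: 0.0
```

Run:
```python
from h import *
look("rack_fine",30,"w11"); go(430,-259,-15,8.8)
```

```text
rack_fine 0.75 z 28.8 px [114 217] [225 287] (array([ 430.6, -261.4]), 89.9, 52.3, 9.0)
rack_fine 0.72 z 28.9 px [170  41] [278 162] (array([ 493.9, -393.1]), 93.3, 52.4, -43.6)
pos [ 446.3 -226.3  150.2] yang 95.8 shift [ 14.7 -22.6 167. ] n 3.0 rotvec [-0.049 -0.031 -0.053] rows 1.0
```

Emit:
move_arm --commands '[{"tx": 14.5, "ty": -24.1, "tz": 0, "rx": -0.049, "ry": -0.031, "rz": -0.053}, {"tx": 0, "ty": 0, "tz": 20, "rx": 0, "ry": 0, "rz": 0}, {"tx": 0, "ty": 0, "tz": 0, "rx": 0, "ry": 0, "rz": 0}, {"tx": 0, "ty": 0, "tz": 0, "rx": 0, "ry": 0, "rz": 0}]'

```text
clock: 25.6
position: [434.4, -251.6, 132.0]
ee_rot: [0.0, -0.077, 0.997, -0.0]
wrist_force: [-0.0, 1.1, 0.5]
gripper_width: 88.0
grip_force: 0.0
```

Run:
```python
from h import *
look("rack_fine",30,"w12"); go(430.4,-260.4,-15,8.9); print(ctrl.get_state()["q"].round(2))
```

```text
rack_fine 0.77 z 28.8 px [129 238] [244 307] (array([ 430.5, -261.6]), 90.1, 51.9, 9.0)
rack_fine 0.65 z 28.9 px [178  37] [294 170] (array([ 493.8, -393.3]), 93.2, 51.9, -43.5)
pos [ 434.8 -251.6  132.4] yang 98.8 shift [  5.9  -7.8 147.4] n 3.0 rotvec [-0.001  0.001 -0.002] rows 1.0
[-0.57  0.    2.05 -0.    1.09 -2.3 ]
```

Emit:
move_arm --commands '[{"tx": 5.8, "ty": -8.2, "tz": 40, "rx": 0, "ry": 0, "rz": 0}, {"tx": 0, "ty": 0, "tz": 45, "rx": 0, "ry": 0, "rz": 0}, {"tx": 0, "ty": 0, "tz": 40, "rx": 0, "ry": 0, "rz": 0}, {"tx": 0, "ty": 0, "tz": 17, "rx": 0, "ry": 0, "rz": 0}, {"tx": 0, "ty": 0, "tz": 5, "rx": 0, "ry": 0, "rz": 0}, {"tx": 0, "ty": 0, "tz": 0, "rx": 0, "ry": 0, "rz": 0}, {"tx": 0, "ty": 0, "tz": 0, "rx": 0, "ry": 0, "rz": 0}]'

```text
clock: 26.58
position: [431.1, -261.6, -13.8]
ee_rot: [0.001, -0.076, 0.997, -0.001]
wrist_force: [-0.3, 1.0, 0.3]
gripper_width: 88.0
grip_force: 0.0
```

Emit:
move_arm --commands '[{"tx": 0, "ty": 0, "tz": 0, "rx": 0, "ry": 0, "rz": 0}, {"tx": 0, "ty": 0, "tz": 0, "rx": 0, "ry": 0, "rz": 0}, {"tx": 0, "ty": 0, "tz": 0, "rx": 0, "ry": 0, "rz": 0}, {"tx": 0, "ty": 0, "tz": 0, "rx": 0, "ry": 0, "rz": 0}, {"tx": 0, "ty": 0, "tz": 0, "rx": 0, "ry": 0, "rz": 0}]' --gripper 1 --grip_force 25

```text
clock: 27.2
position: [429.7, -260.7, -15.3]
ee_rot: [-0.0, -0.076, 0.997, -0.0]
wrist_force: [-0.7, 0.9, 1.0]
gripper_width: 51.7
grip_force: 25.0
```

Emit:
move_arm --commands '[{"tx": 0, "ty": 0, "tz": -10, "rx": 0, "ry": 0, "rz": 0}, {"tx": 0, "ty": 0, "tz": -30, "rx": 0, "ry": 0, "rz": 0}, {"tx": 0, "ty": 0, "tz": -50, "rx": 0, "ry": 0, "rz": 0}, {"tx": 0, "ty": 0, "tz": -50, "rx": 0, "ry": 0, "rz": 0}, {"tx": 0, "ty": 0, "tz": -40, "rx": 0, "ry": 0, "rz": 0}, {"tx": 0, "ty": 0, "tz": 0, "rx": 0, "ry": 0, "rz": 0}, {"tx": 0, "ty": 0, "tz": 0, "rx": 0, "ry": 0, "rz": 0}]'

```text
clock: 28.08
position: [429.0, -260.2, 163.7]
ee_rot: [-0.001, -0.076, 0.997, 0.0]
wrist_force: [-1.4, 0.4, -1.8]
gripper_width: 52.1
grip_force: 25.0
```

Run:
```python
from h import *
Rt,pt=tool()
go(468.9,261.4,160,33.4)
p,d,ray,R,t=cam("wrist"); X=t+ray*d[...,None]; T=(X-pt)@Rt; save(p,"w13")
near=(T[...,2]<-25)&(T[...,2]>-60)&(abs(T[...,1])<22)&(T[...,0]>20); print(np.percentile(T[near],[1,50,99],axis=0).round(1))
```

```text
pos [ 429.  -260.2  163.7] yang 98.8 shift [-118.9  509.4    3.9] n 9.0 rotvec [ 0.001 -0.001 -0.43 ] rows 3.0
[[ 20.4 -21.5 -46. ]
 [ 34.3   0.  -43.9]
 [ 44.5  21.7 -26.9]]
```

View pics/w13.png

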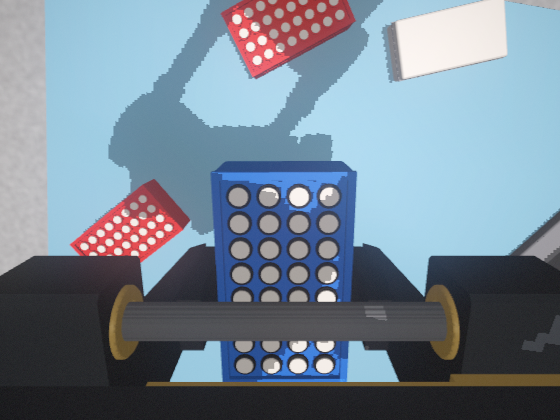

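Emit:
move_arm --commands '[{"tx": -6, "ty": 25.4, "tz": 0, "rx": 0, "ry": 0, "rz": 0}, {"tx": -11.9, "ty": 51, "tz": 0, "rx": 0, "ry": 0, "rz": 0}, {"tx": -11.9, "ty": 51, "tz": 0, "rx": 0, "ry": 0, "rz": 0}, {"tx": -11.9, "ty": 51, "tz": 0, "rx": 0, "ry": 0, "rz": 0}, {"tx": -11.9, "ty": 51, "tz": 0, "rx": 0, "ry": 0, "rz": 0}, {"tx": -11.9, "ty": 51, "tz": 0, "rx": 0, "ry": 0, "rz": 0}, {"tx": -11.9, "ty": 51, "tz": 0, "rx": 0, "ry": 0, "rz": 0}, {"tx": -11.9, "ty": 51, "tz": 0, "rx": 0, "ry": 0, "rz": 0}, {"tx": -11.9, "ty": 51, "tz": 0, "rx": 0, "ry": 0, "rz": 0}, {"tx": -11.9, "ty": 51, "tz": 0, "rx": 0, "ry": 0, "rz": 0}, {"tx": -5.8, "ty": 25, "tz": 0, "rx": 0, "ry": 0, "rz": 0}]'

```text
clock: 29.5
position: [467.9, 262.8, 161.7]
ee_rot: [-0.002, -0.078, 0.997, -0.001]
wrist_force: [0.7, -0.5, -1.0]
gripper_width: 52.0
grip_force: 25.0
```

Emit:
move_arm --commands '[{"tx": 0, "ty": 0, "tz": 5, "rx": 0, "ry": 0, "rz": -0.143}, {"tx": 0, "ty": 0, "tz": 5, "rx": 0, "ry": 0, "rz": -0.143}, {"tx": 0, "ty": 0, "tz": 5, "rx": 0, "ry": 0, "rz": -0.144}, {"tx": 0, "ty": 0, "tz": 0, "rx": 0, "ry": 0, "rz": 0}, {"tx": 0, "ty": 0, "tz": 0, "rx": 0, "ry": 0, "rz": 0}, {"tx": 0, "ty": 0, "tz": 0, "rx": 0, "ry": 0, "rz": 0}, {"tx": 0, "ty": 0, "tz": 0, "rx": 0, "ry": 0, "rz": 0}]'

```text
clock: 30.38
position: [469.7, 260.9, 149.7]
ee_rot: [0.0, -0.287, 0.958, -0.0]
wrist_force: [0.6, 0.0, -1.6]
gripper_width: 51.9
grip_force: 25.0
```

Run:
```python
from h import *
for i in range(4): ctrl.camera("wrist")
go(468.9,261.4,90,33.4)
```

```text
pos [469.7 260.9 149.7] yang 123.4 shift [ 0.4  0.9 59.7] n 1.0 rotvec [-0.  0. -0.] rows 1.0
```

Emit:
move_arm --commands '[{"tx": 0.4, "ty": 0.9, "tz": 25, "rx": 0, "ry": 0, "rz": 0}, {"tx": 0, "ty": 0, "tz": 22, "rx": 0, "ry": 0, "rz": 0}, {"tx": 0, "ty": 0, "tz": 10, "rx": 0, "ry": 0, "rz": 0}, {"tx": 0, "ty": 0, "tz": 3, "rx": 0, "ry": 0, "rz": 0}, {"tx": 0, "ty": 0, "tz": 0, "rx": 0, "ry": 0, "rz": 0}, {"tx": 0, "ty": 0, "tz": 0, "rx": 0, "ry": 0, "rz": 0}, {"tx": 0, "ty": 0, "tz": 0, "rx": 0, "ry": 0, "rz": 0}]'

```text
clock: 31.45
position: [469.3, 261.7, 90.3]
ee_rot: [0.001, -0.287, 0.958, 0.0]
wrist_force: [-0.4, 0.2, -0.9]
gripper_width: 51.7
grip_force: 25.0
```

Emit:
move_arm --commands '[{"tx": 0, "ty": 0, "tz": 1.5, "rx": 0, "ry": 0, "rz": 0}, {"tx": 0, "ty": 0, "tz": 1, "rx": 0, "ry": 0, "rz": 0}, {"tx": 0, "ty": 0, "tz": 0, "rx": 0, "ry": 0, "rz": 0}]'

```text
clock: 31.82
position: [468.6, 261.3, 86.8]
ee_rot: [-0.0, -0.287, 0.958, -0.0]
wrist_force: [0.1, -0.3, -0.6]
gripper_width: 51.9
grip_force: 25.0
```

Emit:
move_arm --commands '[{"tx": 0, "ty": 0, "tz": 1, "rx": 0, "ry": 0, "rz": 0}, {"tx": 0, "ty": 0, "tz": 0, "rx": 0, "ry": 0, "rz": 0}]'

```text
clock: 32.08
position: [468.7, 261.4, 85.9]
ee_rot: [-0.0, -0.287, 0.958, -0.0]
wrist_force: [-0.5, 0.8, -1.3]
gripper_width: 51.8
grip_force: 25.0
```

Emit:
move_arm --commands '[{"tx": 0, "ty": 0, "tz": 1, "rx": 0, "ry": 0, "rz": 0}, {"tx": 0, "ty": 0, "tz": 0, "rx": 0, "ry": 0, "rz": 0}]'

```text
clock: 32.33
position: [468.7, 261.4, 84.9]
ee_rot: [-0.0, -0.287, 0.958, -0.0]
wrist_force: [0.4, -0.2, -0.9]
gripper_width: 51.5
grip_force: 25.0
```

Emit:
move_arm --commands '[{"tx": 0, "ty": 0, "tz": 1, "rx": 0, "ry": 0, "rz": 0}, {"tx": 0, "ty": 0, "tz": 0, "rx": 0, "ry": 0, "rz": 0}]'

```text
clock: 32.58
position: [468.7, 261.4, 83.9]
ee_rot: [-0.0, -0.287, 0.958, -0.0]
wrist_force: [-0.3, 0.3, -1.2]
gripper_width: 51.6
grip_force: 25.0
```

Emit:
move_arm --commands '[{"tx": 0, "ty": 0, "tz": 0.8, "rx": 0, "ry": 0, "rz": 0}, {"tx": 0, "ty": 0, "tz": 0, "rx": 0, "ry": 0, "rz": 0}]'

```text
clock: 32.83
position: [468.9, 261.5, 83.7]
ee_rot: [0.0, -0.287, 0.958, -0.0]
wrist_force: [-1.6, -1.1, 3.0]
gripper_width: 51.9
grip_force: 25.0
```

Emit:
move_arm --commands '[{"tx": 0, "ty": 0, "tz": 0.8, "rx": 0, "ry": 0, "rz": 0}, {"tx": 0, "ty": 0, "tz": 0, "rx": 0, "ry": 0, "rz": 0}]'

```text
clock: 33.08
position: [468.9, 261.5, 83.7]
ee_rot: [0.0, -0.287, 0.958, -0.0]
wrist_force: [-4.1, -2.2, 7.5]
gripper_width: 52.3
grip_force: 25.0
```

Emit:
move_arm --commands '[{"tx": 0, "ty": 0, "tz": -0.6, "rx": 0, "ry": 0, "rz": 0}, {"tx": 0, "ty": 0, "tz": 0, "rx": 0, "ry": 0, "rz": 0}, {"tx": 0, "ty": 0, "tz": 0, "rx": 0, "ry": 0, "rz": 0}, {"tx": 0, "ty": 0, "tz": -30, "rx": 0, "ry": 0, "rz": 0}, {"tx": 0, "ty": 0, "tz": -50, "rx": 0, "ry": 0, "rz": 0}, {"tx": 0, "ty": 0, "tz": -60, "rx": 0, "ry": 0, "rz": 0}, {"tx": -20, "ty": 0, "tz": -50, "rx": 0, "ry": 0, "rz": 0}, {"tx": 0, "ty": 0, "tz": 0, "rx": 0, "ry": 0, "rz": 0}, {"tx": 0, "ty": 0, "tz": 0, "rx": 0, "ry": 0, "rz": 0}]' --gripper -1

```text
clock: 34.2
position: [485.0, 272.2, 272.1]
ee_rot: [-0.001, -0.287, 0.958, -0.0]
wrist_force: [0.2, -0.4, -0.1]
gripper_width: 88.4
grip_force: 0.0
```

Run:
```python
from h import *
stack(dict(tub=32,rack_wide=99,rack_fine=129),"w14"); go(469.9,8.6,150,-33.2)
```

```text
rack_wide 0.98 z 97.9 (array([430.3, 233.7]), 57.0, 5.3, -56.6)
rack_fine 0.61 z 127.8 (array([470.1, 260.4]), 89.4, 51.9, 33.6)
pos [484.2 271.8 270.7] yang 123.4 shift [ 156.4 -211.9  121.3] n 5.0 rotvec [-0.002 -0.004  1.162] rows 7.0
```

View pics/w14.png

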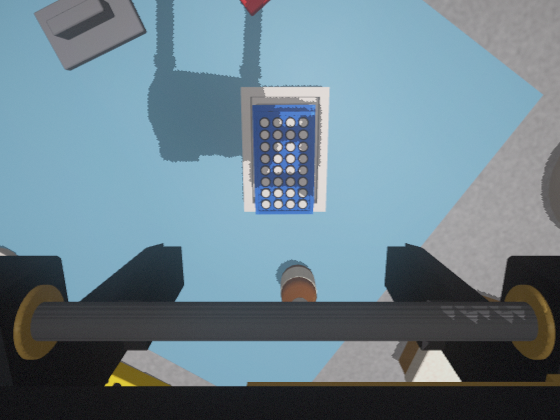

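Emit:
move_arm --commands '[{"tx": 31.3, "ty": -42.4, "tz": 15, "rx": 0, "ry": 0, "rz": 0}, {"tx": 31.3, "ty": -42.4, "tz": 15, "rx": 0, "ry": 0, "rz": 0}, {"tx": 31.3, "ty": -42.4, "tz": 15, "rx": 0, "ry": 0, "rz": 0}, {"tx": 31.3, "ty": -42.4, "tz": 20, "rx": 0, "ry": 0, "rz": 0}, {"tx": 31.2, "ty": -42.3, "tz": 20, "rx": 0, "ry": 0, "rz": 0}, {"tx": 0, "ty": 0, "tz": 5, "rx": 0, "ry": 0, "rz": 0.166}, {"tx": 0, "ty": 0, "tz": 5, "rx": 0, "ry": 0, "rz": 0.166}, {"tx": 0, "ty": 0, "tz": 5, "rx": 0, "ry": 0, "rz": 0.166}, {"tx": 0, "ty": 0, "tz": 5, "rx": 0, "ry": 0, "rz": 0.166}, {"tx": 0, "ty": 0, "tz": 5, "rx": 0, "ry": 0, "rz": 0.166}, {"tx": 0, "ty": 0, "tz": 5, "rx": 0, "ry": 0, "rz": 0.166}, {"tx": 0, "ty": 0, "tz": 5, "rx": 0, "ry": 0, "rz": 0.166}]' --gripper 0.1

```text
clock: 35.9
position: [470.4, 9.4, 151.6]
ee_rot: [-0.001, 0.288, 0.958, -0.0]
wrist_force: [0.1, 0.1, -0.1]
gripper_width: 39.7
grip_force: 0.0
```

Emit:
move_arm --commands '[{"tx": 0, "ty": 0, "tz": 0, "rx": 0, "ry": 0, "rz": 0}, {"tx": 0, "ty": 0, "tz": 0, "rx": 0, "ry": 0, "rz": 0}, {"tx": 0, "ty": 0, "tz": 0, "rx": 0, "ry": 0, "rz": 0}]'

```text
clock: 36.28
position: [471.6, 9.4, 153.1]
ee_rot: [0.0, 0.285, 0.959, -0.0]
wrist_force: [0.2, -1.0, -0.4]
gripper_width: 39.7
grip_force: 0.0
```

Run:
```python
from h import *
p,d,ray,R,t=cam("wrist"); save(p,"w15"); X=t+ray*d[...,None]
for r in ctrl.masks_of("cover","wrist")[:2]:
    m=r["region"]
    print(r["p"],rect(m&(abs(X[...,2]-12)<6),ray,t,12),"handle",rect(m&(abs(X[...,2]-40)<4),ray,t,40))
go(469.9,8.6,-9,-33.2)
```

```text
0.97 (array([470.4,   6.9]), 100.4, 63.5, -33.1) handle (array([470.3,   6.8]), 58.6, 15.7, -33.1)
0.76 (array([341.7,  69.5]), 36.5, 9.1, 56.9) handle None
pos [471.7   9.5 153.3] yang 56.9 shift [  1.1  -1.7 162.3] n 3.0 rotvec [0.    0.    0.001] rows 1.0
```

Emit:
move_arm --commands '[{"tx": -0.3, "ty": -1.9, "tz": 50, "rx": 0, "ry": 0, "rz": 0}, {"tx": 0, "ty": 0, "tz": 50, "rx": 0, "ry": 0, "rz": 0}, {"tx": 0, "ty": 0, "tz": 40, "rx": 0, "ry": 0, "rz": 0}, {"tx": 0, "ty": 0, "tz": 17, "rx": 0, "ry": 0, "rz": 0}, {"tx": 0, "ty": 0, "tz": 4, "rx": 0, "ry": 0, "rz": 0}, {"tx": 0, "ty": 0, "tz": 0, "rx": 0, "ry": 0, "rz": 0}]'

```text
clock: 37.12
position: [472.1, 7.6, -6.8]
ee_rot: [0.001, 0.285, 0.958, 0.0]
wrist_force: [-1.1, -0.5, 1.0]
gripper_width: 39.5
grip_force: 0.0
```

Emit:
move_arm --commands '[{"tx": 0, "ty": 0, "tz": 0, "rx": 0, "ry": 0, "rz": 0}, {"tx": 0, "ty": 0, "tz": 0, "rx": 0, "ry": 0, "rz": 0}, {"tx": 0, "ty": 0, "tz": 0, "rx": 0, "ry": 0, "rz": 0}, {"tx": 0, "ty": 0, "tz": 0, "rx": 0, "ry": 0, "rz": 0}, {"tx": 0, "ty": 0, "tz": 0, "rx": 0, "ry": 0, "rz": 0}]' --gripper 1 --grip_force 25

```text
clock: 37.75
position: [471.6, 7.6, -7.1]
ee_rot: [0.001, 0.285, 0.958, 0.0]
wrist_force: [-1.4, 0.4, 5.8]
gripper_width: 16.3
grip_force: 25.0
```

Emit:
move_arm --commands '[{"tx": 0, "ty": 0, "tz": -10, "rx": 0, "ry": 0, "rz": 0}, {"tx": 0, "ty": 0, "tz": -30, "rx": 0, "ry": 0, "rz": 0}, {"tx": 0, "ty": 0, "tz": -50, "rx": 0, "ry": 0, "rz": 0}, {"tx": 0, "ty": 0, "tz": -50, "rx": 0, "ry": 0, "rz": 0}, {"tx": 0, "ty": 0, "tz": -50, "rx": 0, "ry": 0, "rz": 0}, {"tx": 0, "ty": 0, "tz": -20, "rx": 0, "ry": 0, "rz": 0}, {"tx": 0, "ty": 0, "tz": 0, "rx": 0, "ry": 0, "rz": 0}, {"tx": 0, "ty": 0, "tz": 0, "rx": 0, "ry": 0, "rz": 0}]'

```text
clock: 38.75
position: [469.7, 7.7, 200.7]
ee_rot: [-0.001, 0.286, 0.958, -0.0]
wrist_force: [-0.2, 0.3, -0.6]
gripper_width: 15.8
grip_force: 25.0
```

Run:
```python
from h import *
Rt,pt=tool()
go(468.9,261.4,190,33.4)
p,d,ray,R,t=cam("wrist"); X=t+ray*d[...,None]; T=(X-pt)@Rt; save(p,"w16")
near=(T[...,2]<0)&(T[...,2]>-35)&(abs(T[...,1])<27)&(T[...,0]>32); print(near.sum(),np.percentile(T[near],[1,10,50,90,99],axis=0).round(1))
for a in (-25,0,25):
  s=near&(abs(T[...,1]-a)<2); print(a,np.median(T[s][:,2]),T[s][:,0].max())
```

```text
pos [469.7   7.7 200.7] yang 56.8 shift [139.5 211.9  10.7] n 5.0 rotvec [-0.    -0.002 -1.162] rows 7.0
5874 [[ 32.2 -26.5 -20.2]
 [ 34.1 -21.6 -19.6]
 [ 42.1   0.  -18.8]
 [ 50.   21.6 -17.8]
 [ 51.2  26.5 -13. ]]
-25 -18.739881861967802 51.18746338037625
0 -18.74185639308712 51.21743296934208
25 -18.712462506264817 51.221726487990885
```

Emit:
move_arm --commands '[{"tx": 14, "ty": 21.2, "tz": 0, "rx": 0, "ry": 0, "rz": 0}, {"tx": 28, "ty": 42.5, "tz": 0, "rx": 0, "ry": 0, "rz": 0}, {"tx": 28, "ty": 42.5, "tz": 0, "rx": 0, "ry": 0, "rz": 0}, {"tx": 28, "ty": 42.5, "tz": 0, "rx": 0, "ry": 0, "rz": 0}, {"tx": 28, "ty": 42.5, "tz": 0, "rx": 0, "ry": 0, "rz": 0}, {"tx": 13.5, "ty": 20.7, "tz": 0, "rx": 0, "ry": 0, "rz": 0}, {"tx": 0, "ty": 0, "tz": 5, "rx": 0, "ry": 0, "rz": -0.166}, {"tx": 0, "ty": 0, "tz": 5, "rx": 0, "ry": 0, "rz": -0.166}, {"tx": 0, "ty": 0, "tz": 5, "rx": 0, "ry": 0, "rz": -0.166}, {"tx": 0, "ty": 0, "tz": 0, "rx": 0, "ry": 0, "rz": -0.166}, {"tx": 0, "ty": 0, "tz": 0, "rx": 0, "ry": 0, "rz": -0.166}, {"tx": 0, "ty": 0, "tz": 0, "rx": 0, "ry": 0, "rz": -0.166}]'

```text
clock: 40.3
position: [468.7, 260.8, 184.6]
ee_rot: [-0.002, -0.21, 0.978, -0.001]
wrist_force: [0.1, -0.0, -0.2]
gripper_width: 16.0
grip_force: 25.0
```

Emit:
move_arm --commands '[{"tx": 0, "ty": 0, "tz": 0, "rx": 0, "ry": 0, "rz": -0.166}, {"tx": 0, "ty": 0, "tz": 0, "rx": 0, "ry": 0, "rz": 0}, {"tx": 0, "ty": 0, "tz": 0, "rx": 0, "ry": 0, "rz": 0}, {"tx": 0, "ty": 0, "tz": 0, "rx": 0, "ry": 0, "rz": 0}, {"tx": 0, "ty": 0, "tz": 0, "rx": 0, "ry": 0, "rz": 0}, {"tx": 0, "ty": 0, "tz": 0, "rx": 0, "ry": 0, "rz": 0}]'

```text
clock: 41.05
position: [470.0, 261.4, 187.1]
ee_rot: [0.0, -0.287, 0.958, -0.0]
wrist_force: [0.2, 1.3, -1.2]
gripper_width: 15.8
grip_force: 25.0
```

Run:
```python
from h import *
for i in range(4): ctrl.camera("wrist")
go(468.9,261.4,128,33.4)
```

```text
pos [470.  261.4 187.1] yang 123.4 shift [ 1.   0.6 59.1] n 1.0 rotvec [-0.  0. -0.] rows 1.0
```

Emit:
move_arm --commands '[{"tx": 0.7, "ty": 0.6, "tz": 25, "rx": 0, "ry": 0, "rz": 0}, {"tx": 0, "ty": 0, "tz": 20, "rx": 0, "ry": 0, "rz": 0}, {"tx": 0, "ty": 0, "tz": 11, "rx": 0, "ry": 0, "rz": 0}, {"tx": 0, "ty": 0, "tz": 3, "rx": 0, "ry": 0, "rz": 0}, {"tx": 0, "ty": 0, "tz": 0, "rx": 0, "ry": 0, "rz": 0}, {"tx": 0, "ty": 0, "tz": 0, "rx": 0, "ry": 0, "rz": 0}, {"tx": 0, "ty": 0, "tz": 0, "rx": 0, "ry": 0, "rz": 0}]'

```text
clock: 42.12
position: [469.6, 261.7, 128.8]
ee_rot: [0.001, -0.287, 0.958, -0.0]
wrist_force: [1.0, 0.5, -1.0]
gripper_width: 15.6
grip_force: 25.0
```

Emit:
move_arm --commands '[{"tx": 0, "ty": 0, "tz": 1.5, "rx": 0, "ry": 0, "rz": 0}, {"tx": 0, "ty": 0, "tz": 1, "rx": 0, "ry": 0, "rz": 0}, {"tx": 0, "ty": 0, "tz": 0, "rx": 0, "ry": 0, "rz": 0}]'

```text
clock: 42.5
position: [469.0, 261.4, 125.4]
ee_rot: [-0.0, -0.287, 0.958, -0.0]
wrist_force: [-0.3, -0.5, -1.5]
gripper_width: 16.0
grip_force: 25.0
```

Emit:
move_arm --commands '[{"tx": 0, "ty": 0, "tz": 1, "rx": 0, "ry": 0, "rz": 0}, {"tx": 0, "ty": 0, "tz": 0, "rx": 0, "ry": 0, "rz": 0}]'

```text
clock: 42.75
position: [469.0, 261.4, 124.4]
ee_rot: [-0.0, -0.287, 0.958, -0.0]
wrist_force: [-0.3, 0.4, -1.6]
gripper_width: 16.1
grip_force: 25.0
```

Emit:
move_arm --commands '[{"tx": 0, "ty": 0, "tz": 1, "rx": 0, "ry": 0, "rz": 0}, {"tx": 0, "ty": 0, "tz": 0, "rx": 0, "ry": 0, "rz": 0}]'

```text
clock: 43.0
position: [469.0, 261.5, 123.4]
ee_rot: [-0.0, -0.287, 0.958, -0.0]
wrist_force: [-0.0, 0.3, -0.3]
gripper_width: 16.0
grip_force: 25.0
```

Emit:
move_arm --commands '[{"tx": 0, "ty": 0, "tz": 1, "rx": 0, "ry": 0, "rz": 0}, {"tx": 0, "ty": 0, "tz": 0, "rx": 0, "ry": 0, "rz": 0}]'

```text
clock: 43.25
position: [469.0, 261.5, 122.4]
ee_rot: [-0.0, -0.287, 0.958, -0.0]
wrist_force: [-0.1, 0.1, -1.5]
gripper_width: 16.0
grip_force: 25.0
```

Emit:
move_arm --commands '[{"tx": 0, "ty": 0, "tz": 0.8, "rx": 0, "ry": 0, "rz": 0}, {"tx": 0, "ty": 0, "tz": 0, "rx": 0, "ry": 0, "rz": 0}]'

```text
clock: 43.5
position: [469.1, 261.5, 122.0]
ee_rot: [0.0, -0.287, 0.958, -0.0]
wrist_force: [-0.7, -0.2, 1.8]
gripper_width: 15.9
grip_force: 25.0
```

Emit:
move_arm --commands '[{"tx": 0, "ty": 0, "tz": 0.7, "rx": 0, "ry": 0, "rz": 0}, {"tx": 0, "ty": 0, "tz": 0, "rx": 0, "ry": 0, "rz": 0}]'

```text
clock: 43.75
position: [469.2, 261.5, 121.9]
ee_rot: [0.0, -0.287, 0.958, -0.0]
wrist_force: [-2.3, -0.6, 5.1]
gripper_width: 16.1
grip_force: 25.0
```

Emit:
move_arm --commands '[{"tx": 0, "ty": 0, "tz": -0.6, "rx": 0, "ry": 0, "rz": 0}, {"tx": 0, "ty": 0, "tz": 0, "rx": 0, "ry": 0, "rz": 0}, {"tx": 0, "ty": 0, "tz": 0, "rx": 0, "ry": 0, "rz": 0}, {"tx": 0, "ty": 0, "tz": 0, "rx": 0, "ry": 0, "rz": 0}, {"tx": 0, "ty": 0, "tz": -30, "rx": 0, "ry": 0, "rz": 0}, {"tx": 0, "ty": 0, "tz": -50, "rx": 0, "ry": 0, "rz": 0}, {"tx": 0, "ty": 0, "tz": -50, "rx": 0, "ry": 0, "rz": 0}, {"tx": -20, "ty": 0, "tz": -50, "rx": 0, "ry": 0, "rz": 0}, {"tx": 0, "ty": 0, "tz": 0, "rx": 0, "ry": 0, "rz": 0}, {"tx": 0, "ty": 0, "tz": 0, "rx": 0, "ry": 0, "rz": 0}]' --gripper -1

```text
clock: 45.0
position: [485.4, 272.4, 300.9]
ee_rot: [-0.001, -0.287, 0.958, -0.0]
wrist_force: [0.2, 0.1, -1.3]
gripper_width: 88.2
grip_force: 0.0
```

Run:
```python
from h import *
stack(dict(tub=32,cover=141),"w17")
p,d,ray,R,t=cam("scene"); save(cv2.resize(p[180:420,230:510],None,fx=2,fy=2),"s2"); print(ctrl.get_state()["wrist_force"])
```

```text
tub 0.98 z 31.7 (array([468.6, 260.3]), 137.3, 95.9, 33.3)
cover 0.91 z 140.7 (array([468.6, 259.3]), 99.8, 63.5, 33.4)
[ 0.66936639 -0.14420514  0.82202361]
```

View pics/w17.png

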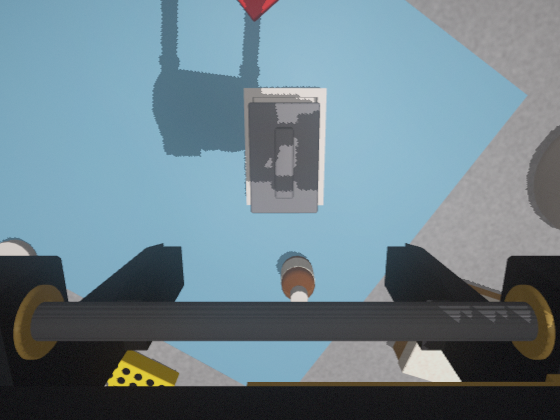

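View pics/s2.png

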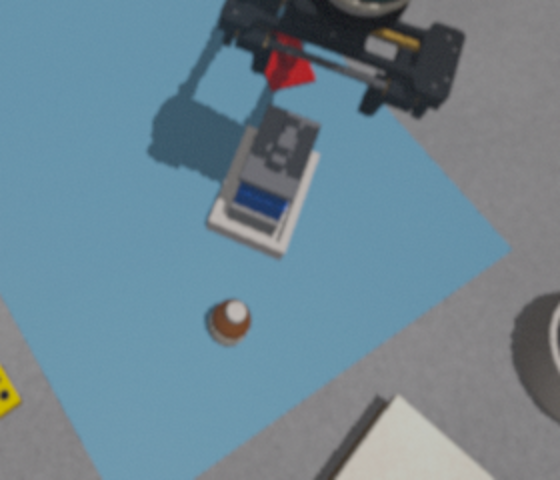

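The stack stands square and level. The cover, handle up at (284,158) in the wrist view, is within about 1–2 mm of the tub's centre, and the bottle is untouched. Handing in.

```bash
python3 -c "
from cell import ctrl
print(ctrl.job_done())"
```

```text
the job is handed in; nothing more can be done
None
```

The carrier is packed and handed in at about 45 s: block, wide-tube rack, fine-tube rack and grey cover (handle up) are stacked in the tub, each within about 2 mm of centre on the piece below. The first try at the block closed on air, because the fingertips sit about 25 mm behind the stated TCP, and nothing was moved by it.

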